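# Tip the loose sockets into the tray and shelve the tray

### The job

Take the steel cup by its handle out from under the hook rail, tip all five sockets out of it into the aluminium tray, and stand the empty cup upright under the rail again. Then lift the tray by its arched handle, carry it level, and set it down squarely and wholly on the white shelf, in the empty place between the charger and the canister. Leave the charger, canister, torch and hanging wrench undisturbed.

Things in the scene. Friction and masses are not known exactly. Their poses are not given: they have to be found in the camera images.
- hook_rail: Fixed chrome rack on the bench: three 10 mm bars along its y (280 mm long, at x -70, 0, +70 mm, centres 190 mm up) on arms at y -140 and +140 mm coming forward from two 12 mm posts at x +110 mm; hooks at the rear bar; open below and in front. Origin: on the bench below the middle bar's centre; +x to its rear (away from the robot), z up.
- terminal_wrench (a joint): Steel terminal wrench, about 130 mm long, that hangs on a hook at the rear of the rack, at rack x = +62, y = -115 mm; rad, 0 = hanging straight down, it swings about the rack's y axis.
- cup: Tapered open steel cup, 80 mm high, 70 mm across at the foot, 114 mm at the rim, wall 3 mm, floor 4 mm, about 160 g; starts upright under the rack, five sockets standing in it, handle on the side towards the robot. Origin: centre of the underside; z up through the mouth; the handle points along the cup's -x.
- cup_handle: The cup's handle, fixed to it (same origin and axes as the cup): a flat upright black grip, 12 mm thick along y, 22 mm wide along x (x = -95 to -73 mm), from z = 17 to 73 mm, grip centre at (-84, 0, 45) mm, joined to the cup by two steel straps at z = 22 and 66 mm.
- tray: Open rectangular aluminium tray, 190 mm along x, 110 mm along y, 50 mm high, walls and floor 4 mm, about 430 g, with an arched handle over its middle; it starts on the bench at the opposite side from the shelf, empty. Origin: centre of the underside; z up.
- tray_handle: The tray's arched carrying handle, fixed to it (same origin and axes as the tray): a 14 x 14 mm square bar along y over the tray's middle (x = 0), 106 mm long, its centre at (0, 0, 115) mm, its top at z = 122 mm, on 3 mm uprights at y = -53.5 and +53.5 mm.
- shelf: Fixed low white steel shelf on short feet, 250 mm along x, 380 mm along y. Origin: on the bench under its centre; its top is at z = 45 mm; z up, +x away from the robot. The charger and the canister stand near its two ends (about y -140 and +140 mm) with an empty place about 190 mm wide between them.
- charger: Blue battery charger box, 150 (x) x 80 (y) mm, 113 mm high with its handle, standing on one end of the shelf. Origin: centre of the underside.
- canister: Red plastic screw-top canister, 88 mm across, 128 mm high, standing on the other end of the shelf. Origin: centre of the underside; z up.
- torch: Black press-button torch, 150 mm long along its y axis, 42 mm wide, 40 mm high, lying on the bench between the robot and the rack. Origin: middle of its length, underside.
- socket0: One of the five alike chrome wrench sockets in the cup: a cylinder 22 mm across and 30 mm long, about 35 g, smooth. Origin: centre of one end face, z along its axis (up at the start).
- socket1: One of the five alike chrome wrench sockets in the cup: a cylinder 22 mm across and 30 mm long, about 35 g, smooth. Origin: centre of one end face, z along its axis (up at the start).
- socket2: One of the five alike chrome wrench sockets in the cup: a cylinder 22 mm across and 30 mm long, about 35 g, smooth. Origin: centre of one end face, z along its axis (up at the start).
- socket3: One of the five alike chrome wrench sockets in the cup: a cylinder 22 mm across and 30 mm long, about 35 g, smooth. Origin: centre of one end face, z along its axis (up at the start).
- socket4: One of the five alike chrome wrench sockets in the cup: a cylinder 22 mm across and 30 mm long, about 35 g, smooth. Origin: centre of one end face, z along its axis (up at the start).
Things that resemble listed ones, but are neither listed nor needed, are in the scene too. What is shaped like the tray but turquoise is not meant. Leave any green or purple look-alike of the cup alone.

How it is judged:
By the outcome, as a careful person would: the job done as asked, in the order asked, and still so for the second after the job is handed in, with the robot touching nothing.
It also fails if it takes over 72 s, if anything falls off the work surface, if the arm or the gripper's body presses on something with over 40 N, if the wrist force passes 120 N, or if a joint passes its speed limit or range.

### The arm

A 6-joint arm with a two-finger parallel gripper is mounted at the origin on the work surface. World frame = base frame: x ahead of the robot, y to its left, z up, the work surface at z = 0. Lengths are in m, angles in rad, forces in N, time in s.
With the tool pointing down it reaches from about 0.4 to 0.925 m from the base axis. Payload 12.5 kg.
Tool frame: the origin (TCP) lies on the mounting face of the last link; the fingertips stand 190 mm ahead of it and the grasp point (between the pads) lies 171 mm ahead of it; z points along the fingers, y is the direction in which the jaws open and shut (so a half turn about z gives the same grasp; the last joint's range is limited). The gripper opens to 95 mm and grips with 3 to 60 N. Pads are 20 mm wide; open, the fingers measure 119 mm over their backs; the gripper's body (75 mm by 180 mm) begins 59 mm behind the grasp point.
Start: joints at [1.226, 0.491, 1.559, -0, 1.092, -0.106], TCP at [0.148, 0.607, 0.405] pointing down, gripper open.
Joint ranges: [-3.1, 3.1], [-0.84, 2.19], [0.05, 2.79], [-1.13, 4.28], [0.06, 2.93], [-2.69, 2.69]. Speed limits (rad/s): [2.22, 2.22, 2.79, 3.14, 3.14, 3.14].

### API

Orientations are given as a rotation vector (axis times angle).
In Python, from plant import manip gives the robot as it stands.
- The arm moves only by the tool jog_arm, never from a script. Its argument "deltas" is a list of rows, each a list of 2 entries, a list of its own where there are three numbers: the shift along the world's x, y, z as a fraction of full scale, then the turn, a rotation vector about the world's x, y, z as a fraction of full scale. In form: [[[dx, dy, dz], [rx, ry, rz]], ...]. A call has exactly 10 rows; each row is the pose to reach, as a shift and turn from the pose commanded when the call began; what a row does not reach only later rows make up. Full scale, the value 1, is 0.1 m for a shift and 60 degrees for a turn. A row lasts 1/12 s, in which the tool goes at most 41.7 mm and 7.16 degrees, less where a joint would pass 70% of its speed; a pose out of reach is approached as far as the arm can. A call with a number of a shift or a turn outside -1 to 1 is refused whole. A call with a gripper value outside its range is refused whole. "fingers" is the opening, from 0 (shut) to 1 (fully open), set as the call begins (left out, the last holds). The fingers move at their own pace and stop on an object; the grip force is fixed at half the most. Time passes only in rows, so rows that repeat a pose let the fingers close, or fill a call up. It gives the time, the measured TCP pose, the force and the opening at its end, in the units of the state.
- manip.get_obs(): the state, without advancing time (a new reading comes with each control period).
- manip.get_image(name): name is "scene" or "top" or "wrist"; returns the picture (420x560x3 uint8, red, green, blue); there is no depth.
- manip.camera_info(name): a dict with "mtx" (3x3 intrinsics, pixels), "eye" and "orientation" of the camera in the world. Camera axes: x right, y down, z forward; pixel columns grow to the right and rows downward; lengths in m; the calibration is good to about 2 mm. A picture is of the moment at which its call begins: read the wrist's pose just before it. camera_info takes no time and is no camera call; for the wrist camera it gives the pose at the moment of the call.
- manip.hand_in(): hands the job in, once; it reports no verdict.
The state is a dict: "t": time; "joints": joint angles; "dq": joint speeds; "effort": joint torques, N m; "position": TCP position; "tcp_rot": TCP orientation; "force": force on the tool from outside, world axes, zero at the start; "wrist_torque": the same for the moment, N m; "finger_gap": opening from 0.0 (shut) to 1.0 (fully open).
Only numpy, scipy, OpenCV 4.12 (cv2) and the standard library are available. Lean on these libraries where they do the work, as an engineer would, in place of code of your own. Each camera call takes 0.05 s, during which the arm holds its last target.

## Working session

There is one attempt and no reset: what is moved stays moved. The work goes in short steps, Python scripts to look and compute and a tool call to move; the robot and the scene stay as the last step left them, time stands still between calls to the robot, and variables do not carry over. Pictures are saved under pics/ and viewed, and the job is handed in when it is done.

Besides the shell and the picture viewer there is one more tool, called after "Call:" as name(argument=value, ...) on one line, values as JSON. jog_arm: Moves the arm, as the interface text tells. Its arguments: {"type":"object","properties":{"deltas":{"type":"array"},"fingers":{"type":"number"}},"required":["deltas"]}

```bash
mkdir -p pics; ls
python3 - <<'E'
from plant import manip
import cv2,json
for n in ("scene","top"):
    im=manip.get_image(n); cv2.imwrite(f"pics/{n}0.png",im[:,:,::-1])
    print(n,manip.camera_info(n))
print(manip.get_obs())
E
```

```text
pics
scene {'mtx': array([[481.17590421,   0.        , 273.84519818],
       [  0.        , 481.17590421, 210.33850431],
       [  0.        ,   0.        ,   1.        ]]), 'eye': array([ 1.64915432, -0.21796617,  0.87443225]), 'orientation': array([-1.7329554 , -1.44649582,  0.74957605])}
top {'mtx': array([[526.62467469,   0.        , 287.96764203],
       [  0.        , 526.62467469, 211.02626313],
       [  0.        ,   0.        ,   1.        ]]), 'eye': array([0.27988441, 0.00641089, 1.700948  ]), 'orientation': array([-2.13165633,  2.16850381, -0.12967647])}
{'t': 0.1, 'joints': array([ 1.22640370e+00,  4.91485791e-01,  1.55938002e+00,  7.40757739e-06,
        1.09173527e+00, -1.05594763e-01]), 'dq': array([-0.00131452, -0.0002182 , -0.0021973 , -0.00023858,  0.00102277,
       -0.00048675]), 'effort': array([ 2.40666333e-03, -6.13619900e+01, -2.58604950e+01,  6.93901652e-02,
        4.70307958e-02, -9.12622340e-05]), 'position': array([0.14779839, 0.6072426 , 0.4042314 ]), 'tcp_rot': array([-3.74189918e-01, -3.11899505e+00,  1.54168654e-03]), 'force': array([ 0.05052352, -0.25988917,  0.27615329]), 'wrist_torque': array([ 0.0215683 , -0.01034196, -0.01056169]), 'finger_gap': 0.9998986090323475}
```

View pics/scene0.png

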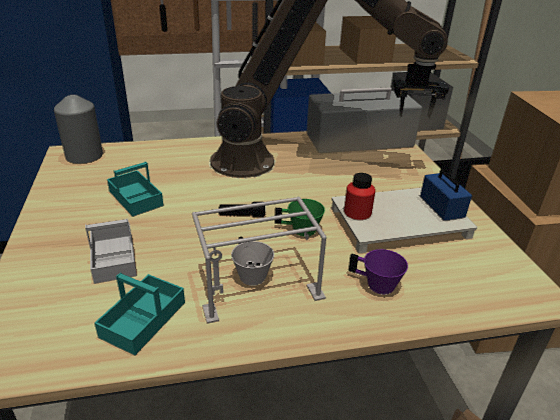

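View pics/top0.png

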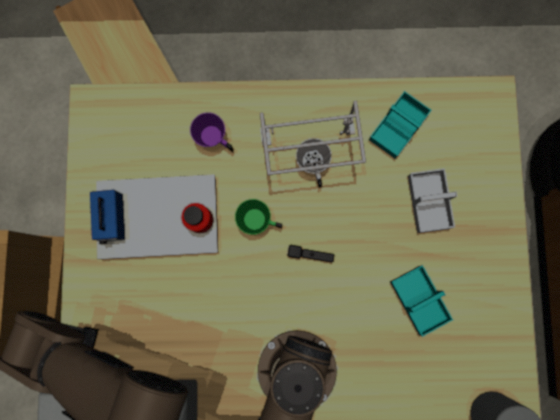

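```bash
cat > h.py <<'E'
import numpy as np, cv2
from scipy.spatial.transform import Rotation as R
from plant import manip
def cam(n):
    c=manip.camera_info(n); return c['mtx'],np.array(c['eye']),R.from_rotvec(c['orientation']).as_matrix()
def ray(c,uv,z):
    K,e,Rm=c; d=Rm@np.linalg.solve(K,[uv[0],uv[1],1.]); return e+d*(z-e[2])/d[2]
def proj(c,P):
    K,e,Rm=c; q=(np.atleast_2d(P)-e)@Rm@K.T; return q[:,:2]/q[:,2:]
E
python3 - <<'E'
from h import *
c=cam("top")
for nm,uv,z in [("cup",(313,155),.0),("cuphandle",(319,180),.045),("tray",(431,202),0),("shelf bl",(98,258),.045),("shelf br",(217,250),.045),("shelf tl",(97,180),.045),("shelf tr",(214,176),.045),("can",(196,216),.12),("chg",(107,217),.1),("torch",(311,254),.03)]:
    print(nm,ray(c,uv,z).round(3))
im=cv2.imread("pics/top0.png")
def crop(x0,y0,w,h,s,name): cv2.imwrite(name,cv2.resize(im[y0:y0+h,x0:x0+w],None,fx=s,fy=s,interpolation=cv2.INTER_CUBIC))
crop(250,95,130,120,5,"pics/c1.png")
crop(390,160,80,80,7,"pics/c2.png")
crop(85,165,140,100,5,"pics/c3.png")
im=cv2.imread("pics/scene0.png"); crop(180,190,160,140,4,"pics/c4.png")
E
```

```text
cup [ 0.687 -0.066  0.   ]
cuphandle [ 0.594 -0.081  0.045]
tray [ 0.523 -0.446  0.   ]
shelf bl [0.357 0.62  0.045]
shelf br [0.376 0.245 0.045]
shelf tl [0.607 0.631 0.045]
shelf tr [0.613 0.255 0.045]
can [0.476 0.298 0.12 ]
chg [0.48  0.576 0.1  ]
torch [ 0.359 -0.051  0.03 ]
```

View pics/c1.png

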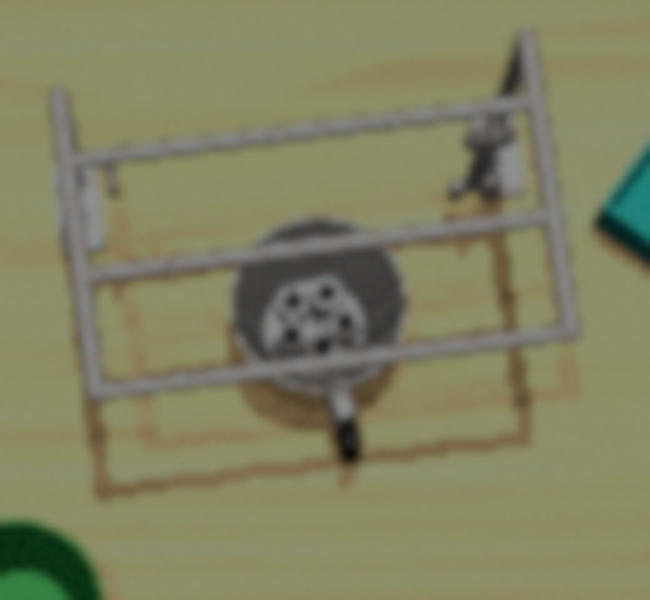

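View pics/c2.png

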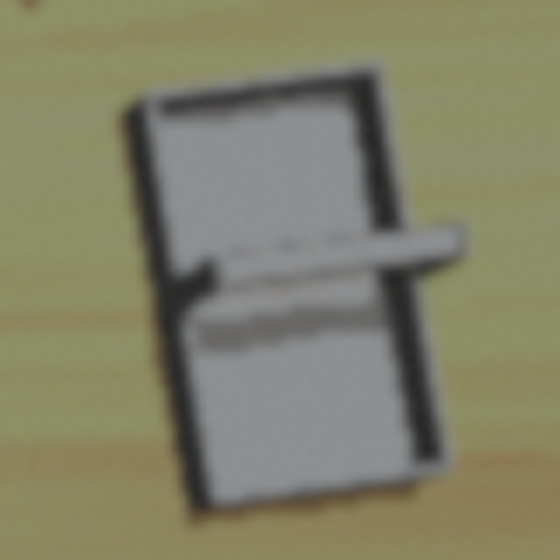

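View pics/c3.png

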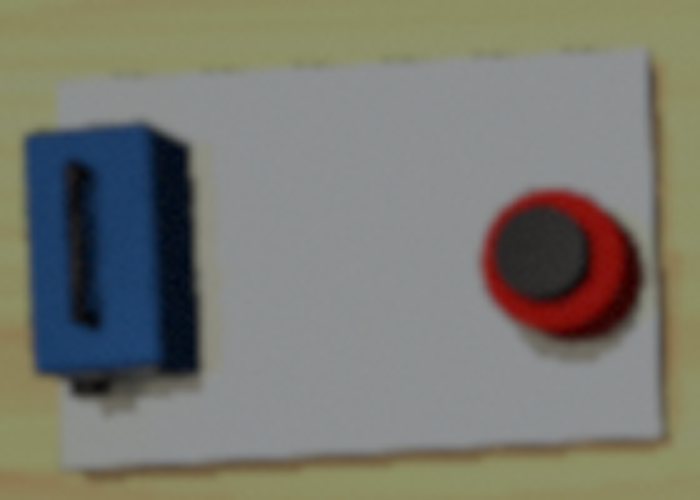

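View pics/c4.png

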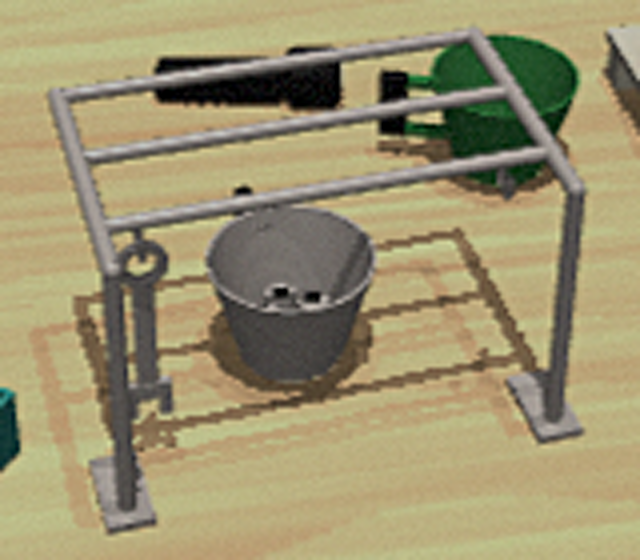

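```bash
cat > fit.py <<'E'
from h import *
from scipy.optimize import least_squares
T,S=cam("top"),cam("scene")
def fit(name,top,sc,g):
    def res(p):
        r=[]
        c,s=np.cos(p[2]),np.sin(p[2]); M=np.array([[c,-s,0],[s,c,0],[0,0,1]])
        for C,L in((T,top),(S,sc)):
            for P,uv in L: r.append((proj(C,M@np.array(P)+[p[0],p[1],0])[0]-uv))
        return np.concatenate(r)
    o=least_squares(res,g,loss='soft_l1'); print(name,o.x.round(4),'yawdeg',np.degrees(o.x[2]).round(2)); print(np.abs(res(o.x)).reshape(-1,2).round(1).tolist())
a=lambda x,y:(250+x/5,95+y/5)
b=lambda x,y:(180+x/4,190+y/4)
fit("rack",[((-.07,.14,.19),a(95,390)),((-.07,-.14,.19),a(572,333)),((.07,.14,.19),a(73,158)),((.07,-.14,.19),a(533,101))],
 [((-.07,-.14,.19),b(55,97)),((-.07,.14,.19),b(476,36)),((.07,-.14,.19),b(107,225)),((.07,.14,.19),b(548,152))],[.7,-.07,0])
fit("cup",[((0,0,.08),a(319.5,304)),((-.084,0,.073),a(345,430))],[((0,0,.08),b(291,258)),((-.084,0,.073),b(244,190))],[.69,-.07,.1])
t=lambda x,y:(390+x/7,160+y/7)
fit("tray",[((.095,.055,.05),t(140,100)),((.095,-.055,.05),t(380,72)),((-.095,-.055,.05),t(445,470)),((-.095,.055,.05),t(200,510)),((0,.053,.122),t(208,270)),((0,-.053,.122),t(462,236))],[],[.52,-.44,.1])
s=lambda x,y:(85+x/5,165+y/5)
fit("shelf",[((.125,.19,.045),s(57,83)),((.125,-.19,.045),s(648,50)),((-.125,-.19,.045),s(665,438)),((-.125,.19,.045),s(63,468))],[],[.49,.44,0])
fit("charger",[((.075,.04,.135),s(27,135)),((.075,-.04,.135),s(150,124)),((-.075,.04,.135),s(42,372)),((-.075,-.04,.135),s(160,374))],[],[.48,.57,0])
print("can",ray(T,s(540,252),.173))
print("green",ray(T,(253,217),.08),ray(T,(278,226),.07),"torch",ray(T,(289,251),.03),ray(T,(333,257),.03))
E
python3 fit.py
```

```text
rack [ 0.675  -0.0589  0.1071] yawdeg 6.13
[[0.2, 0.2], [0.6, 0.6], [1.4, 0.1], [0.5, 0.1], [0.3, 0.6], [0.8, 0.5], [2.7, 0.1], [0.3, 0.2]]
cup [ 0.6671 -0.0637  0.2086] yawdeg 11.95
[[0.4, 0.7], [0.5, 0.1], [0.4, 1.1], [0.5, 0.2]]
tray [ 0.5207 -0.4348  0.1047] yawdeg 6.0
[[0.2, 1.0], [0.2, 1.2], [0.1, 0.9], [0.4, 0.5], [0.7, 0.5], [0.9, 1.1]]
shelf [0.4854 0.437  0.0389] yawdeg 2.23
[[0.2, 0.3], [0.3, 0.4], [0.2, 0.0], [0.3, 0.8]]
charger [0.481  0.573  0.0579] yawdeg 3.32
[[0.6, 0.3], [1.2, 0.1], [2.3, 1.7], [0.8, 0.7]]
can [0.47113866 0.29700269 0.173     ]
green [0.4744754  0.12822832 0.08      ] [0.44609202 0.05134803 0.07      ] torch [0.36997836 0.01870989 0.03      ] [ 0.34867309 -0.1200494   0.03      ]
```

Call:
jog_arm(deltas=[[[0.04,-0.1,0],[0,0,0]],[[0.08,-0.2,0],[0,0,0]],[[0.12,-0.4,0],[0,0,0.03]],[[0.16,-0.6,0],[0,0,0.06]],[[0.2,-0.8,0],[0,0,0.09]],[[0.24,-1,0],[0,0,0.12]],[[0.28,-1,0],[0,0,0.15]],[[0.3,-1,0],[0,0,0.18]],[[0.3,-1,0],[0,0,0.2]],[[0.3,-1,0],[0,0,0.2]]])

```text
t: 0.93
position: [0.178, 0.5066, 0.4048]
tcp_rot: [-0.046, -3.141, -0.0]
force: [-0.9, 0.4, -0.1]
finger_gap: 1.001
```

Call:
jog_arm(deltas=[[[0.04,-0.2,0],[0,0,0]],[[0.08,-0.4,0],[0,0,0]],[[0.12,-0.6,0],[0,0,0.03]],[[0.16,-0.8,0],[0,0,0.06]],[[0.2,-1,0],[0,0,0.09]],[[0.24,-1,0],[0,0,0.12]],[[0.28,-1,0],[0,0,0.15]],[[0.5,-1,0],[0,0,0.18]],[[0.5,-1,0],[0,0,0.2]],[[0.5,-1,0],[0,0,0.2]]])

```text
t: 1.77
position: [0.2281, 0.4071, 0.4046]
tcp_rot: [0.281, -3.129, 0.0]
force: [-0.6, -0.0, -0.5]
finger_gap: 1.001
```

```bash
cat > o.py <<'E'
from h import *
np.set_printoptions(precision=4,suppress=True)
o=manip.get_obs(); print(o['t'],o['joints'],o['position'],'F',o['force'],'gap',round(o['finger_gap'],3))
print(R.from_rotvec(o['tcp_rot']).as_matrix())
open('log.txt','a').write(repr([list(map(float,o[k])) for k in('joints','position','tcp_rot')])+"\n")
E
python3 o.py
```

```text
1.7667 [ 0.9183  0.2669  1.9321  0.0001  0.9429 -0.8319] [0.2281 0.4071 0.4046] F [-0.627  -0.0397 -0.4927] gap 1.001
[[-0.984  -0.1784 -0.0003]
 [-0.1784  0.984  -0.0002]
 [ 0.0003 -0.0002 -1.    ]]
```

Call:
jog_arm(deltas=[[[0.06,-0.2,0],[0.01,-0.05,0]],[[0.12,-0.4,0],[0.02,-0.1,0]],[[0.18,-0.6,0],[0.03,-0.15,0]],[[0.24,-0.8,0],[0.04,-0.2,0]],[[0.3,-1,0],[0.05,-0.25,0]],[[0.36,-1,0],[0.06,-0.3,0]],[[0.42,-1,0],[0.06,-0.3,0]],[[0.5,-1,0],[0.06,-0.3,0]],[[0.5,-1,0],[0.06,-0.3,0]],[[0.5,-1,0],[0.06,-0.3,0]]])

```text
t: 2.6
position: [0.278, 0.3076, 0.4046]
tcp_rot: [-0.253, 2.813, 0.049]
force: [0.2, -0.4, 0.0]
finger_gap: 1.0
```

```bash
python3 o.py
```

```text
2.6 [ 0.7068  0.1669  2.0879 -0.2651  0.6229 -0.8483] [0.278  0.3076 0.4046] F [ 0.2268 -0.4315  0.0484] gap 1.0
[[-0.9345 -0.1796  0.3074]
 [-0.1688  0.9837  0.0615]
 [-0.3134  0.0056 -0.9496]]
```

```bash
cat > kin.py <<'E'
import numpy as np
from scipy.spatial.transform import Rotation as R
from scipy.optimize import least_squares
def fk(q,p):
    a1,off,h,L1,L2,e,d6,w=p
    Rz=lambda a:R.from_euler('z',a); Ry=lambda a:R.from_euler('y',a)
    s=q[1]+q[2]
    R0=Rz(q[0]); R3=R0*Ry(s); R6=R3*Rz(q[3])*Ry(q[4])*Rz(q[5]+np.pi/2)
    P=R0.apply([a1,off,h])+ (R0*Ry(q[1])).apply([0,0,L1])+R3.apply([e,0,L2])+R6.apply([0,0,d6])+(R3*Rz(q[3])).apply([0,w,0])
    return P,R6
E
cat > kfit.py <<'E'
from kin import *
D=[eval(l) for l in open('log.txt')]
D.append([[1.22640370e+00,4.91485791e-01,1.55938002e+00,7.40757739e-06,1.09173527e+00,-1.05594763e-01],[0.14779839,0.6072426,0.4042314],[-3.74189918e-01,-3.11899505e+00,1.54168654e-03]])
for j,P,rv in D:
    print(((R.from_rotvec(rv).inv()*fk(j,[0]*8)[1]).magnitude()).round(4),end=' ')
def res(p): 
    r=[fk(j,p)[0]-P for j,P,rv in D]
    return np.concatenate(r+[[1e-3*(p[5]),1e-3*p[7],1e-3*(p[2]-.3),1e-3*p[0]]])
o=least_squares(res,[0,.066,.3,.6,.5,0,.1,0]); print(o.x.round(4),np.abs(o.fun[:-4]).max()); np.save('kp.npy',o.x)
E
python3 kfit.py
```

```text
Traceback (most recent call last):
  File "kfit.py", line 5, in <module>
    print(((R.from_rotvec(rv).inv()*fk(j,[0]*8)[1]).magnitude()).round(4),end=' ')
          ^^^^^^^^^^^^^^^^^^^^^^^^^^^^^^^^^^^^^^^^^^^^^^^^^^^^^^^^^^^^
AttributeError: 'float' object has no attribute 'round'
```

```bash
sed -i 's/\.round(4),end/,end/' kfit.py; python3 kfit.py
```

```text
2.6922629770049237e-16 4.0005150277902063e-16 5.102300578996567e-09 [0.0163 0.0644 0.2372 0.5692 0.4156 0.0694 0.0813 0.0015] 1.1932389857083336e-05
```

```bash
cat >> kin.py <<'E'
lo=np.array([-3.1,-.84,.05,-1.13,.06,-2.69]); hi=np.array([3.1,2.19,2.79,4.28,2.93,2.69])
import os
kp=np.load('kp.npy') if os.path.exists('kp.npy') else None
def ik(P,Rm,q0):
    f=lambda q:(lambda r:np.concatenate([(r[0]-P)*5,(Rm.inv()*r[1]).as_rotvec()]))(fk(q,kp))
    o=least_squares(f,np.clip(q0,lo+.01,hi-.01),bounds=(lo,hi)); return o.x,np.abs(o.fun).max()
def tool(az,tilt,roll=0):
    # az deg of forward, tilt deg below horizontal, roll deg about tool z from x-down pose
    a,t=np.radians(az),np.radians(tilt)
    z=np.array([np.cos(a)*np.cos(t),np.sin(a)*np.cos(t),-np.sin(t)]); y=np.array([-np.sin(a),np.cos(a),0])
    return R.from_matrix(np.c_[np.cross(y,z),y,z])*R.from_euler('z',roll,degrees=True)
E
cat > t.py <<'E'
from kin import *
np.set_printoptions(precision=2,suppress=True)
g=np.array([.585,-.081,.047])
seeds=[[-.3,.2,2.2,0,.5,-1.5],[-.3,.2,2.2,3.1,.5,1.5],[-.3,.2,2.2,1.5,.5,0],[-.3,.2,2.2,3.1,.5,-1.5],[-.3,.2,2.2,0,.5,1.5]]
for tilt in (15,30,40,50,60):
  for az in (12,):
    for flip in(0,180):
      Rm=tool(az,tilt,flip); P=g-.171*Rm.as_matrix()[:,2]
      for s in seeds:
        q,e=ik(P,Rm,np.array(s))
        if e<2e-3: print(tilt,flip,P,q,e)
E
python3 t.py
```

```text
15 0 [ 0.42 -0.12  0.09] [-0.53  1.08  2.27  2.42  1.47  1.43] 4.381747915893629e-11
15 0 [ 0.42 -0.12  0.09] [-0.53  1.08  2.27  2.42  1.47  1.43] 2.744887650507621e-13
15 0 [ 0.42 -0.12  0.09] [-0.53  1.08  2.27  2.42  1.47  1.43] 5.551115123125783e-16
15 0 [ 0.42 -0.12  0.09] [-0.53  1.08  2.27  2.42  1.47  1.43] 5.551115123125783e-16
15 180 [ 0.42 -0.12  0.09] [-0.53  1.08  2.27  2.42  1.47 -1.71] 2.192759862573723e-12
15 180 [ 0.42 -0.12  0.09] [-0.53  1.08  2.27  2.42  1.47 -1.71] 9.505263243170246e-10
15 180 [ 0.42 -0.12  0.09] [-0.53  1.08  2.27  2.42  1.47 -1.71] 2.4563684419831585e-15
15 180 [ 0.42 -0.12  0.09] [-0.53  1.08  2.27  2.42  1.47 -1.71] 3.6633649863615486e-09
30 0 [ 0.44 -0.11  0.13] [-0.49  0.91  2.26  2.45  1.07  1.55] 2.7355328835465542e-09
30 0 [ 0.44 -0.11  0.13] [-0.49  0.91  2.26  2.45  1.07  1.55] 1.3839815404814715e-10
30 0 [ 0.44 -0.11  0.13] [-0.49  0.91  2.26  2.45  1.07  1.55] 1.044501238972595e-10
30 0 [ 0.44 -0.11  0.13] [-0.49  0.91  2.26  2.45  1.07  1.55] 9.893746620581734e-10
30 180 [ 0.44 -0.11  0.13] [-0.49  0.91  2.26  2.45  1.07 -1.59] 2.8
[... 1625 characters left out ...]
0.51 -1.27] 3.2199069799343505e-14
60 0 [ 0.5 -0.1  0.2] [-0.36  0.69  2.07  1.82  0.28  2.38] 2.847173885545117e-12
60 0 [ 0.5 -0.1  0.2] [-0.36  0.69  2.07  1.82  0.28  2.38] 6.74727634875083e-12
60 0 [ 0.5 -0.1  0.2] [-0.36  0.69  2.07  1.82  0.28  2.38] 4.315314237890445e-09
60 0 [ 0.5 -0.1  0.2] [-0.36  0.69  2.07  1.82  0.28  2.38] 3.4077948796173985e-12
60 180 [ 0.5 -0.1  0.2] [-0.36  0.69  2.07  1.82  0.28 -0.77] 5.551115123125783e-16
60 180 [ 0.5 -0.1  0.2] [-0.36  0.69  2.07  1.82  0.28 -0.77] 1.6686305115420907e-14
60 180 [ 0.5 -0.1  0.2] [-0.36  0.69  2.07  1.82  0.28 -0.77] 1.9484677760139846e-11
60 180 [ 0.5 -0.1  0.2] [-0.36  0.69  2.07  1.82  0.28 -0.77] 5.551115123125783e-16
```

```bash
cat > t2.py <<'E'
from kin import *
np.set_printoptions(precision=2,suppress=True)
q=np.array([.7068,.1669,2.0879,-.2651,.6229,-.8483])
P0=np.array([.278,.3076,.4046]); R0=fk(q,kp)[1]
W=[(P0,R0),([.33,.21,.40],tool(12,80,60)),([.38,.11,.38],tool(12,85,120)),([.43,.01,.36],tool(20,85,180)),([.43,-.08,.33],tool(50,65,180)),([.42,-.11,.27],tool(50,45,180)),([.41,-.13,.21],tool(12,30,180)),([.39,-.123,.1625],tool(12,30,180)),([.44,-.112,.1325],tool(12,30,180))]
for (Pa,Ra),(Pb,Rb) in zip(W,W[1:]):
    dv=(Rb*Ra.inv()).as_rotvec(); 
    print('seg',np.array(Pb),'dP',(np.array(Pb)-Pa)/.1,'rot',dv/np.radians(60),np.degrees(np.linalg.norm(dv)))
    qs=q
    for s in np.linspace(0,1,11)[1:]:
        Pm=np.array(Pa)+s*(np.array(Pb)-Pa); Rm=R.from_rotvec(dv*s)*Ra
        qn,e=ik(Pm,Rm,q); 
        if e>1e-3 or np.abs(qn-q).max()>.3: print('  !',s,e,qn-q)
        q=qn
    print('   q',q)
E
python3 t2.py
```

```text
seg [0.33 0.21 0.4 ] dP [ 0.52 -0.98 -0.05] rot [ 0.21  0.17 -0.94] 58.84292784406541
   q [ 0.4   0.14  2.12 -0.05  0.7  -0.29]
seg [0.38 0.11 0.38] dP [ 0.5 -1.  -0.2] rot [ 0.11  0.1  -0.99] 60.188638615116304
   q [0.11 0.2  2.13 0.01 0.73 0.42]
seg [0.43 0.01 0.36] dP [ 0.5 -1.  -0.2] rot [ 0.08  0.02 -0.86] 52.03468323371723
   q [-0.14  0.28  2.08  0.06  0.71  1.04]
seg [ 0.43 -0.08  0.33] dP [ 0.  -0.9 -0.3] rot [ 0.19 -0.28  0.49] 35.92772025966273
   q [-0.41  0.35  2.12  0.71  0.67 -0.28]
seg [ 0.42 -0.11  0.27] dP [-0.1 -0.3 -0.6] rot [ 0.26 -0.21  0.  ] 20.00000000000001
   q [-0.54  0.51  2.2   1.3   0.81 -0.96]
seg [ 0.41 -0.13  0.21] dP [-0.1 -0.2 -0.6] rot [ 0.13 -0.22 -0.63] 40.751468034743965
   q [-0.57  0.7   2.32  2.31  0.97 -1.47]
seg [ 0.39 -0.12  0.16] dP [-0.2   0.07 -0.47] rot [0. 0. 0.] 0.0
   q [-0.59  0.85  2.37  2.38  1.1  -1.63]
seg [ 0.44 -0.11  0.13] dP [ 0.5   0.11 -0.3 ] rot [0. 0. 0.] 0.0
   q [-0.49  0.91  2.26  2.45  1.07 -1.59]
```

Call:
jog_arm(deltas=[[[0.1,-0.2,-0.01],[0.02,0.02,-0.1]],[[0.2,-0.4,-0.02],[0.05,0.04,-0.21]],[[0.3,-0.6,-0.03],[0.07,0.06,-0.32]],[[0.4,-0.8,-0.04],[0.1,0.08,-0.43]],[[0.52,-0.98,-0.05],[0.12,0.1,-0.54]],[[0.52,-0.98,-0.05],[0.14,0.12,-0.65]],[[0.52,-0.98,-0.05],[0.17,0.14,-0.76]],[[0.52,-0.98,-0.05],[0.19,0.16,-0.86]],[[0.52,-0.98,-0.05],[0.21,0.17,-0.94]],[[0.52,-0.98,-0.05],[0.21,0.17,-0.94]]])

```text
t: 3.43
position: [0.3297, 0.2096, 0.3996]
tcp_rot: [1.22, 2.736, 0.154]
force: [-0.3, -0.2, -0.2]
finger_gap: 0.998
```

Call:
jog_arm(deltas=[[[0.1,-0.2,-0.02],[0.01,0.01,-0.1]],[[0.2,-0.4,-0.04],[0.02,0.02,-0.21]],[[0.3,-0.6,-0.06],[0.03,0.03,-0.32]],[[0.4,-0.8,-0.1],[0.04,0.04,-0.43]],[[0.5,-1,-0.2],[0.05,0.05,-0.54]],[[0.5,-1,-0.2],[0.06,0.06,-0.65]],[[0.5,-1,-0.2],[0.08,0.07,-0.76]],[[0.5,-1,-0.2],[0.1,0.09,-0.87]],[[0.5,-1,-0.2],[0.11,0.1,-0.99]],[[0.5,-1,-0.2],[0.11,0.1,-0.99]]])

```text
t: 4.27
position: [0.3799, 0.1095, 0.3796]
tcp_rot: [2.506, 1.825, 0.119]
force: [0.1, 0.2, -0.4]
finger_gap: 1.001
```

Call:
jog_arm(deltas=[[[0.1,-0.2,-0.02],[0.01,0,-0.1]],[[0.2,-0.4,-0.04],[0.02,0,-0.2]],[[0.3,-0.6,-0.06],[0.03,0.01,-0.3]],[[0.4,-0.8,-0.1],[0.04,0.01,-0.4]],[[0.5,-1,-0.2],[0.05,0.01,-0.5]],[[0.5,-1,-0.2],[0.06,0.01,-0.6]],[[0.5,-1,-0.2],[0.07,0.02,-0.7]],[[0.5,-1,-0.2],[0.08,0.02,-0.8]],[[0.5,-1,-0.2],[0.08,0.02,-0.86]],[[0.5,-1,-0.2],[0.08,0.02,-0.86]]])

```text
t: 5.1
position: [0.4298, 0.0095, 0.3597]
tcp_rot: [-3.081, -0.562, -0.131]
force: [-0.1, 0.0, 0.0]
finger_gap: 1.0
```

```bash
python3 o.py
python3 - <<'E'
from h import *
c=cam('wrist'); print(c[1],c[2])
cv2.imwrite('pics/w1.png',manip.get_image('wrist')[:,:,::-1])
E
python3 kfit.py
```

```text
5.1 [-0.1382  0.272   2.0831  0.051   0.7102  1.0344] [0.4298 0.0095 0.3597] F [-0.0633  0.0202  0.0401] gap 1.0
[[ 0.9322  0.3528  0.0807]
 [ 0.3521 -0.9357  0.0223]
 [ 0.0834  0.0076 -0.9965]]
[0.50559044 0.03753883 0.34681568] [[ 0.35224499 -0.91696785 -0.1873324 ]
 [-0.9358734  -0.34338693 -0.07890757]
 [ 0.0080282   0.20311421 -0.97912214]]
2.6922629770049237e-16 4.0005150277902063e-16 2.516207901778605e-16 5.102300578996567e-09 [0.     0.0659 0.1967 0.5868 0.411  0.0431 0.0818 0.    ] 6.233234338126614e-07
```

View pics/w1.png

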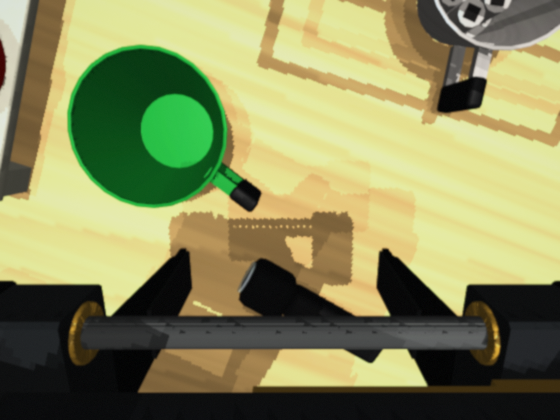

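Call:
jog_arm(deltas=[[[0,-0.2,-0.06],[0.04,-0.06,0.1]],[[0,-0.4,-0.12],[0.08,-0.12,0.2]],[[0,-0.6,-0.18],[0.12,-0.18,0.3]],[[0,-0.8,-0.24],[0.16,-0.24,0.4]],[[0,-0.9,-0.3],[0.19,-0.28,0.49]],[[0,-0.9,-0.3],[0.19,-0.28,0.49]],[[0,-0.9,-0.3],[0.19,-0.28,0.49]],[[0,-0.9,-0.3],[0.19,-0.28,0.49]],[[0,-0.9,-0.3],[0.19,-0.28,0.49]],[[0,-0.9,-0.3],[0.19,-0.28,0.49]]])

```text
t: 5.98
position: [0.4298, -0.0807, 0.3297]
tcp_rot: [-2.637, -1.238, -0.59]
force: [0.4, 1.3, 0.3]
finger_gap: 0.998
```

Call:
jog_arm(deltas=[[[0,-0.1,-0.12],[0.05,-0.04,0]],[[-0.04,-0.2,-0.24],[0.1,-0.08,0]],[[-0.06,-0.3,-0.36],[0.16,-0.12,0]],[[-0.08,-0.3,-0.48],[0.22,-0.17,0]],[[-0.1,-0.3,-0.6],[0.26,-0.21,0]],[[-0.1,-0.3,-0.6],[0.26,-0.21,0]],[[-0.1,-0.3,-0.6],[0.26,-0.21,0]],[[-0.1,-0.3,-0.6],[0.26,-0.21,0]],[[-0.1,-0.3,-0.6],[0.26,-0.21,0]],[[-0.1,-0.3,-0.6],[0.26,-0.21,0]]])

```text
t: 6.82
position: [0.42, -0.1105, 0.2705]
tcp_rot: [-2.397, -1.117, -0.995]
force: [0.3, 0.2, -0.2]
finger_gap: 1.002
```

Call:
jog_arm(deltas=[[[-0.01,-0.03,-0.1],[0.02,-0.04,-0.1]],[[-0.02,-0.06,-0.2],[0.04,-0.07,-0.2]],[[-0.04,-0.09,-0.3],[0.06,-0.1,-0.3]],[[-0.06,-0.12,-0.4],[0.08,-0.14,-0.4]],[[-0.08,-0.15,-0.5],[0.1,-0.18,-0.5]],[[-0.1,-0.2,-0.6],[0.13,-0.22,-0.63]],[[-0.1,-0.2,-0.6],[0.13,-0.22,-0.63]],[[-0.1,-0.2,-0.6],[0.13,-0.22,-0.63]],[[-0.1,-0.2,-0.6],[0.13,-0.22,-0.63]],[[-0.1,-0.2,-0.6],[0.13,-0.22,-0.63]]])

```text
t: 7.65
position: [0.4101, -0.1305, 0.2105]
tcp_rot: [-2.626, -0.278, -1.517]
force: [0.7, 0.8, -1.2]
finger_gap: 1.002
```

```bash
python3 o.py
python3 - <<'E'
from h import *
im=manip.get_image('wrist')[:,:,::-1]
cv2.imwrite('pics/w2.png',im); cv2.imwrite('pics/w2c.png',cv2.resize(im[60:340,180:440],None,fx=2,fy=2))
E
```

```text
7.65 [-0.5807  0.6481  2.3647  2.299   0.9584 -1.4689] [ 0.4101 -0.1305  0.2105] F [ 0.6677  0.8103 -1.1704] gap 1.002
[[ 0.4881  0.2052  0.8483]
 [ 0.1092 -0.9787  0.1739]
 [ 0.8659  0.0078 -0.5001]]
```

View pics/w2.png

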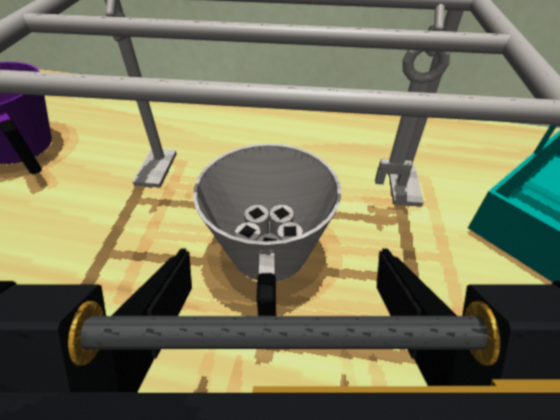

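View pics/w2c.png

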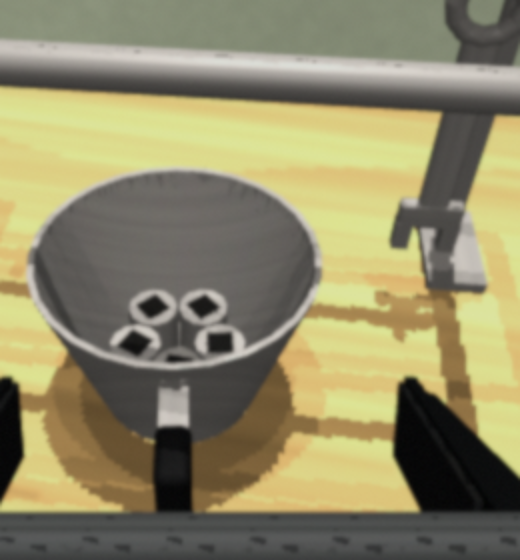

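```bash
cat > cupfit.py <<'E'
from h import *
from scipy.optimize import least_squares
C=cam('wrist'); T=cam('top')
th=np.linspace(0,2*np.pi,181); circ=np.c_[.057*np.cos(th),.057*np.sin(th),0*th+.08]
def res(p,z=0):
    c,s=np.cos(p[2]),np.sin(p[2]); M=np.array([[c,-s,0],[s,c,0],[0,0,1]]); o=[p[0],p[1],p[3]]
    a=proj(C,circ@M.T+o); h=proj(C,[M@[-.073,0,.073]+o])[0]
    return np.r_[a.min(0)-[193.5,144.5],a.max(0)-[340.5,243.5],(h-[267,274]),(proj(T,circ@M.T+o).mean(0)-[313.9,155.8])*.5,p[3]*300]
o=least_squares(res,[.667,-.064,.2,0]); print(o.x,np.degrees(o.x[2]),o.fun.round(2))
x,y,w,_=o.x; g=np.array([x-.084*np.cos(w),y-.084*np.sin(w)]); print('grip',g)
E
python3 cupfit.py
```

```text
[ 0.66783776 -0.06555168  0.22935094 -0.00180619] 13.140840964487102 [-0.61 -0.16  0.67  2.34 -0.06 -2.2   0.06 -0.41 -0.54]
grip [ 0.58603737 -0.0846487 ]
```

Call:
jog_arm(deltas=[[[0,0,-0.1],[0,0,0.01]],[[0,0.02,-0.2],[0,0,0.02]],[[0.03,0.04,-0.3],[0,0,0.025]],[[0.07,0.06,-0.4],[0,0,0.025]],[[0.12,0.08,-0.5],[0,0,0.025]],[[0.18,0.1,-0.6],[0,0,0.025]],[[0.24,0.12,-0.7],[0,0,0.025]],[[0.32,0.13,-0.78],[0,0,0.025]],[[0.32,0.13,-0.78],[0,0,0.025]],[[0.32,0.13,-0.78],[0,0,0.025]]])

```text
t: 8.53
position: [0.4421, -0.1175, 0.1317]
tcp_rot: [-2.612, -0.307, -1.509]
force: [-0.6, 0.2, -0.7]
finger_gap: 0.999
```

```bash
python3 o.py
python3 - <<'E'
from h import *
im=manip.get_image('wrist')[:,:,::-1]
cv2.imwrite('pics/w3.png',im)
E
```

```text
8.5333 [-0.5106  0.853   2.3086  2.4119  1.0615 -1.5937] [ 0.4421 -0.1175  0.1317] F [-0.6118  0.1927 -0.6542] gap 0.999
[[ 0.4859  0.2284  0.8436]
 [ 0.1198 -0.9735  0.1946]
 [ 0.8658  0.0065 -0.5004]]
```

View pics/w3.png

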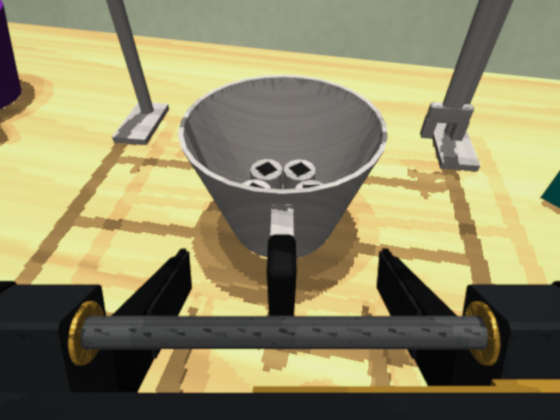

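Call:
jog_arm(deltas=[[[0,0,0],[0,0,0]],[[0,0,0],[0,0,0]],[[0,0,0],[0,0,0]],[[0,0,0],[0,0,0]],[[0,0,0],[0,0,0]],[[0,0,0],[0,0,0]],[[0,0,0],[0,0,0]],[[0,0,0],[0,0,0]],[[0,0,0],[0,0,0]],[[0,0,0],[0,0,0]]], fingers=0)

```text
t: 9.42
position: [0.4418, -0.1178, 0.1318]
tcp_rot: [-2.613, -0.306, -1.509]
force: [-0.5, -0.8, -0.0]
finger_gap: 0.354
```

```bash
python3 o.py
cat > pour.py <<'E'
from kin import *
np.set_printoptions(precision=3,suppress=True)
cup0=R.from_euler('z',13,degrees=True); tool0=tool(13,30,180)
Rc=tool0.inv()*cup0                      # cup in tool
gc=np.array([-.084,0,.047])
tray=np.array([.5207,-.4348]); ty=np.radians(6)
th=np.linspace(0,2*np.pi,121)
prof=[(.035,0),(.041,.02),(.046,.04),(.0515,.06),(.057,.08)]
pts=np.concatenate([np.c_[r*np.cos(th),r*np.sin(th),0*th+z] for r,z in prof])
def pose(az,tilt,rho,lip_tray):
    Rt=tool(az,tilt,180+rho); C=Rt*Rc
    u=C.as_matrix()[:,2]; dn=-np.array([0,0,1])+u*u[2]; dn/=np.linalg.norm(dn) if np.linalg.norm(dn)>1e-6 else 1
    lip_rel=C.apply([0,0,.08])+.057*dn
    c,s=np.cos(ty),np.sin(ty)
    lip=np.array([tray[0]+c*lip_tray[0]-s*lip_tray[1],tray[1]+s*lip_tray[0]+c*lip_tray[1],lip_tray[2]])
    o=lip-lip_rel; g=o+C.apply(gc); P=g-.171*Rt.as_matrix()[:,2]
    W=C.apply(pts)+o; L=W-[tray[0],tray[1],0]; L=np.c_[c*L[:,0]+s*L[:,1],-s*L[:,0]+c*L[:,1],L[:,2]]
    return P,Rt,u,L,g,o
E
python3 - <<'E'
import sys; sys.path.insert(0,'.')
from pour import *
for az in (0,20,40,60,90):
  for tilt in (0,15):
    for rho in (0,60,90,120,150):
      P,Rt,u,L,g,o=pose(az,tilt,rho,(-.05,.0,.10))
      best=min((ik(P,Rt,np.array(s)) for s in ([-.6,.85,2.3,2.4,1.06,-1.6+np.radians(rho)],[-.8,1,1.8,3,1,-1.6+np.radians(rho)])),key=lambda r:r[1])
      m=np.degrees(np.arctan2(u[1],u[0])); 
      bar=L[(np.abs(L[:,2]-.115)<.02)]
      print(az,tilt,rho,'tip',np.degrees(np.arccos(u[2])).round(),'mouth az',m.round(),'P',P,'e',round(best[1],4),best[0], 'x',L[:,0].min(),L[:,0].max(),'z',L[:,2].min())
E
```

```text
9.4167 [-0.5112  0.8529  2.3091  2.4128  1.0619 -1.5942] [ 0.4418 -0.1178  0.1318] F [-0.471  -0.8264 -0.034 ] gap 0.354
[[ 0.486   0.2272  0.8439]
 [ 0.1193 -0.9738  0.1934]
 [ 0.8658  0.0067 -0.5004]]
0 0 0 tip 30.0 mouth az 180.0 P [ 0.293 -0.44   0.058] e 0.0 [-1.258  1.087  2.037  1.883  1.565 -1.554] x -0.05035385662470176 0.0692360289911269 z 0.041717967697244826
0 0 60 tip 64.0 mouth az -124.0 P [ 0.257 -0.358  0.116] e 0.0 [-1.281  0.992  2.284  1.858  1.609 -0.652] x -0.08084265592652921 0.040432443958980956 z 0.08519535224851393
0 0 90 tip 90.0 mouth az -120.0 P [ 0.244 -0.369  0.157] e 0.0 [-1.322  0.89   2.288  1.82   1.58  -0.035] x -0.09611396867937201 0.025338414986521025 z 0.09999999999999999
0 0 120 tip 116.0 mouth az -124.0 P [ 0.23  -0.399  0.187] e 0.0 [-1.371  0.813  2.237  1.77   1.553  0.613] x -0.11236785337040653 0.008907246515103644 z 0.10000950496959586
0 0 150 tip 139.0 mouth az -139.0 P [ 0.211 -0.433  0.199] e 0.0 [-1.426  0.787  2.174  1.713  1.545  1.225] x -0.13294638946522888 -0.012261188762400366 z 0.1000070317052057
0 15 0 tip 15.0 mouth az 180.0 
[... 7044 characters left out ...]
12997
90 15 60 tip 57.0 mouth az -26.0 P [ 0.382 -0.655  0.172] e 0.0 [-1.171  1.084  1.119  0.473  2.171 -0.133] x -0.1577006691776043 -0.036078551600072825 z 0.07460018475797629
90 15 90 tip 83.0 mouth az -29.0 P [ 0.394 -0.656  0.215] e 0.0 [-1.158  1.043  1.092  0.511  2.226  0.442] x -0.14138130355826872 -0.022668468108579 z 0.10000975121809849
90 15 120 tip 107.0 mouth az -38.0 P [ 0.423 -0.661  0.247] e 0.0 [-1.129  1.035  1.015  0.579  2.286  1.05 ] x -0.118478585321055 0.00335289997106136 z 0.10000671163348239
90 15 150 tip 127.0 mouth az -57.0 P [ 0.454 -0.672  0.264] e 0.0 [-1.102  1.062  0.903  0.653  2.341  1.667] x -0.09625556875941799 0.018364477932325422 z 0.10000611449207858
```

Run:
```python
import cv2
im=cv2.imread('pics/top0.png')
cv2.imwrite('pics/c5.png',cv2.resize(im[255:345,380:470],None,fx=6,fy=6,interpolation=cv2.INTER_CUBIC))
```

```text
(no output)
```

View pics/c5.png

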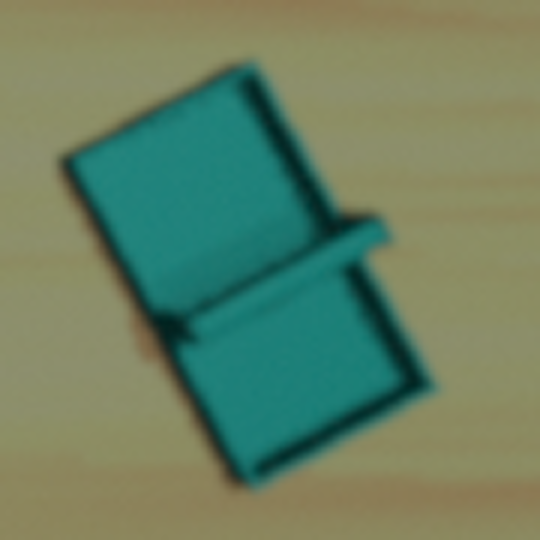

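Call:
jog_arm(deltas=[[[0,0,0],[0,0,0]],[[0,0,0],[0,0,0]],[[0,0,0],[0,0,0]],[[0,0,0],[0,0,0]],[[0,0,0],[0,0,0]],[[0,0,0.02],[0,0,0]],[[0,0,0.05],[0,0,0]],[[0,0,0.08],[0,0,0]],[[0,0,0.12],[0,0,0]],[[0,0,0.15],[0,0,0]]])

```text
t: 10.25
position: [0.4418, -0.1177, 0.1472]
tcp_rot: [-2.613, -0.306, -1.509]
force: [-1.0, -0.4, -3.5]
finger_gap: 0.124
```

```bash
python3 o.py
python3 - <<'E'
from h import *
im=manip.get_image('wrist')[:,:,::-1]
cv2.imwrite('pics/w4.png',im)
E
```

```text
10.25 [-0.5112  0.8135  2.3108  2.3982  1.0338 -1.565 ] [ 0.4418 -0.1177  0.1472] F [-0.9892 -0.3933 -3.5473] gap 0.124
[[ 0.4861  0.2272  0.8438]
 [ 0.1194 -0.9738  0.1934]
 [ 0.8657  0.0067 -0.5005]]
```

View pics/w4.png

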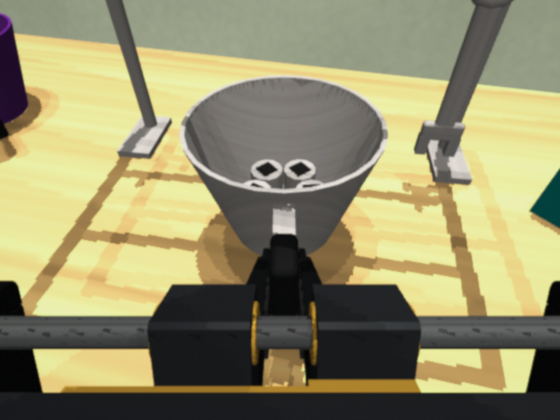

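```bash
cat > clr.py <<'E'
from pour import *
from h import cam,proj
from scipy.optimize import least_squares
def traypts(c,yaw):
    out=[]
    X=np.linspace(-.095,.095,14);Y=np.linspace(-.055,.055,9)
    for x in X:
        for y in(-.055,.055): out+= [(x,y,.05),(x,y,.025)]
    for y in Y:
        for x in(-.095,.095): out+=[(x,y,.05),(x,y,.025)]
        out+=[(0+dx,y,z) for dx in(-.007,.007) for z in(.108,.122)]
    for z in np.linspace(.05,.12,6):
        for y in(-.055,.055): out.append((0,y,z))
    c0,s=np.cos(yaw),np.sin(yaw)
    return np.array(out)@np.array([[c0,s,0],[-s,c0,0],[0,0,1]])+[c[0],c[1],0]
def boxd(p,lo_,hi_): # signed distance pts->box
    d=np.maximum(lo_-p,p-hi_); return np.where((d<0).all(1),d.max(1),np.linalg.norm(np.maximum(d,0),axis=1))
def rackpts():
    out=[]
    for y in np.linspace(-.14,.14,29):
        out+=[(x,y,.19) for x in(-.07,0,.07)]
    for x in np.linspace(-.07,.11,12): out+=[(x,y,.19) for y in(-.14,.14)]
    for z in np.linspace(0,.19,12): out+=[(.11,y,z) for y in(-.14,.14)]
    out+=[(.062,-.115,z) for z in np.linspace(.05,.19,10)]
    c0,s=np.cos(.107),np.sin(.107)
    return np.array(out)@np.array([[c0,s,0],[-s,c0,0],[0,0,1]])+[.675,-.059,0]
def gclr(P,Rt,pts):
    p=Rt.inv().apply(pts-P)
    return min(boxd(p,np.array([-.0375,-.09,0]),np.array([.0375,.09,.112])).min(),
     boxd(p,np.array([-.012,-.045,.112]),np.array([.012,.045,.19])).min(),
     boxd(p,np.array([.0375,-.03,.0]),np.array([.10,.03,.03])).min(),   # camera guess
     np.linalg.norm(p-[0,0,-.08],axis=1).min()-.06)
def cclr(o,C,pts):
    p=C.inv().apply(pts-o); r=np.hypot(p[:,0],p[:,1]); 
    R_=.035+.022*p[:,2]/.08
    d=np.maximum(np.maximum(r-R_,-p[:,2]),p[:,2]-.08); return d.min()
E
python3 - <<'E'
import sys; sys.path.insert(0,'.')
from clr import *
T=cam('top'); t=lambda x,y:np.array([380+x/6,255+y/6])
cs=[((.095,.055,.05),t(65,160)),((.095,-.055,.05),t(250,62)),((-.095,-.055,.05),t(432,385)),((-.095,.055,.05),t(245,487))]
def res(p):
    c,s=np.cos(p[2]),np.sin(p[2]);M=np.array([[c,-s,0],[s,c,0],[0,0,1]])
    return np.concatenate([proj(T,[M@np.array(a)+[p[0],p[1],0]])[0]-b for a,b in cs])
d=least_squares(res,[.2,-.42,.5]).x; print('decoy',d); np.save('decoy.npy',d)
DP=traypts(d[:2],d[2]); TP=traypts(tray,ty); RP=rackpts()
for lx in(-.05,.05):
 for az in range(-90,91,15):
  for tilt in(0,15):
   out=[]
   for rho in(60,90,120,150):
    P,Rt,u,L,g,o=pose(az,tilt,rho,(lx,.0,.11))
    s=[-.6,.85,2.2,2.0,1.2,np.clip(-1.6+np.radians(rho),-2.6,2.6)]
    q,e=ik(P,Rt,np.array(s))
    C=Rt*Rc
    out.append('%d:e%.3f D%.3f T%.3f C%.3f R%.3f maz%d'%(np.degrees(np.arccos(u[2])),e,gclr(P,Rt,DP),gclr(P,Rt,TP),cclr(o,C,TP),min(gclr(P,Rt,RP),cclr(o,C,RP)),np.degrees(np.arctan2(u[1],u[0]))))
   print(lx,az,tilt,' | '.join(out))
E
```

```text
decoy [ 0.21  -0.387  0.47 ]
-0.05 -90 0 64:e0.046 D0.166 T0.003 C-0.023 R0.021 maz146 | 90:e0.077 D0.197 T0.006 C0.002 R0.014 maz150 | 115:e0.079 D0.194 T0.030 C0.019 R0.039 maz146 | 138:e0.062 D0.180 T0.055 C0.016 R0.043 maz130
-0.05 -90 15 56:e0.119 D0.185 T0.005 C-0.030 R-0.005 maz153 | 82:e0.158 D0.217 T0.017 C-0.005 R0.026 maz150 | 106:e0.162 D0.227 T0.044 C0.014 R0.026 maz141 | 126:e0.120 D0.218 T0.071 C0.009 R0.065 maz122
-0.05 -75 0 64:e0.000 D0.140 T-0.007 C-0.024 R0.046 maz161 | 90:e0.000 D0.153 T0.000 C0.000 R0.093 maz165 | 115:e0.000 D0.145 T0.030 C0.020 R0.102 maz161 | 138:e0.000 D0.129 T0.059 C0.026 R0.101 maz145
-0.05 -75 15 56:e0.000 D0.157 T-0.005 C-0.030 R0.056 maz168 | 82:e0.000 D0.189 T0.011 C-0.006 R0.090 maz165 | 106:e0.000 D0.185 T0.043 C0.014 R0.079 maz156 | 126:e0.000 D0.179 T0.071 C0.019 R0.107 maz137
-0.05 -60 0 64:e0.000 D0.108 T-0.006 C-0.023 R0.088 maz176 | 89:e0.000 D0.113 T0.004 C-0.000 R0.138 maz180 | 115:e0.000 D0.100 T0.036 C0.020 R0.139 maz176 | 138:e0.000 D0.092 T0.069 C0.032 R0.144 maz160
-0.05 -60 15 56:e0.000 D0.128 T0.005 C-0.030 R0.085 maz-1
[... 8751 characters left out ...]
-44 | 115:e0.000 D0.188 T0.032 C0.015 R0.176 maz-48 | 138:e0.000 D0.233 T0.054 C0.007 R0.191 maz-64
0.05 75 15 56:e0.000 D0.171 T0.012 C-0.030 R0.169 maz-41 | 82:e0.000 D0.181 T0.023 C-0.003 R0.172 maz-44 | 106:e0.000 D0.201 T0.046 C0.011 R0.164 maz-53 | 126:e0.000 D0.235 T0.072 C0.007 R0.160 maz-72
0.05 90 0 64:e0.000 D0.183 T0.003 C-0.023 R0.174 maz-33 | 90:e0.000 D0.197 T0.006 C0.002 R0.182 maz-29 | 115:e0.000 D0.228 T0.030 C0.019 R0.188 maz-33 | 138:e0.000 D0.267 T0.055 C0.016 R0.197 maz-49
0.05 90 15 56:e0.000 D0.182 T0.005 C-0.030 R0.170 maz-26 | 82:e0.000 D0.199 T0.017 C-0.005 R0.180 maz-29 | 106:e0.000 D0.227 T0.044 C0.014 R0.182 maz-38 | 126:e0.000 D0.264 T0.071 C0.009 R0.177 maz-57
```

```bash
cat > plan.py <<'E'
from clr import *
d=np.load('decoy.npy'); OB=dict(D=traypts(d[:2],d[2]),T=traypts(tray,ty),R=rackpts())
def run(q,W,P0,R0):
    Pa,Ra=np.array(P0),R0
    for k,(Pb,Rb) in enumerate(W):
        Pb=np.array(Pb); dv=(Rb*Ra.inv()).as_rotvec()
        mn={k2:9 for k2 in OB}; mx=0; emax=0
        for s in np.linspace(0,1,11)[1:]:
            Pm=Pa+s*(Pb-Pa); Rm=R.from_rotvec(dv*s)*Ra
            qn,e=ik(Pm,Rm,q); mx=max(mx,np.abs(qn-q).max()); emax=max(e,emax); q=qn
            C=Rm*Rc; o=Pm+Rm.apply([0,0,.171])-C.apply(gc)
            for k2,p in OB.items(): mn[k2]=min(mn[k2],gclr(Pm,Rm,p),cclr(o,C,p))
        u=(Rb*Rc).as_matrix()[:,2]
        print(k,'dP',(Pb-Pa)/.1,'rot',dv/np.radians(60),'P',Pb,'cup o',o,'tip',np.degrees(np.arccos(u[2])).round(1),'clr',{a:round(float(b),3) for a,b in mn.items()},'e%.4f dq%.2f'%(emax,mx)); print('    q',q)
        Pa,Ra=Pb,Rb
E
cat > p1.py <<'E'
from plan import *
az,tl=-35,15; L=(.06,.01,.10)
K=[pose(az,tl,r,L)[:2] for r in (45,80,110,140,165)]
q=np.array([-.5112,.8135,2.3108,2.3982,1.0338,-1.565])
W=[([.38,-.15,.16],tool(5,30,180)),([.36,-.20,.23],tool(-15,28,190)),([.40,-.22,.31],tool(-35,20,210)),(K[0][0]+[0,0,.04],K[0][1])]+K
run(q,W,[.4418,-.1177,.1472],tool(13,30,180))
E
python3 p1.py
```

```text
0 dP [-0.618 -0.323  0.128] rot [ 0.    -0.    -0.133] P [ 0.38 -0.15  0.16] cup o [ 0.611 -0.13   0.028] tip 0.0 clr {'D': 0.137, 'T': 0.151, 'R': 0.058} e0.0000 dq0.02
    q [-0.659  0.798  2.433  2.428  1.114 -1.639]
1 dP [-0.2 -0.5  0.7] rot [ 0.143 -0.046 -0.413] P [ 0.36 -0.2   0.23] cup o [ 0.588 -0.261  0.106] tip 9.0 clr {'D': 0.132, 'T': 0.086, 'R': 0.005} e0.0000 dq0.03
    q [-0.752  0.598  2.426  2.617  0.979 -1.33 ]
2 dP [ 0.4 -0.2  0.8] rot [ 0.222 -0.251 -0.466] P [ 0.4  -0.22  0.31] cup o [ 0.606 -0.365  0.22 ] tip 28.9 clr {'D': 0.144, 'T': 0.079, 'R': 0.033} e0.0000 dq0.06
    q [-0.655  0.43   2.287  3.083  0.798 -1.022]
3 dP [ 0.542 -0.057 -1.199] rot [ 0.148 -0.205 -0.075] P [ 0.454 -0.226  0.19 ] cup o [ 0.665 -0.375  0.122] tip 43.9 clr {'D': 0.152, 'T': 0.035, 'R': 0.024} e0.0000 dq0.04
    q [-0.588  0.755  2.229  3.166  1.152 -0.789]
4 dP [ 0.   0.  -0.4] rot [0. 0. 0.] P [ 0.454 -0.226  0.15 ] cup o [ 0.665 -0.375  0.082] tip 43.9 clr {'D': 0.129, 'T': 0.024, 'R': 0.023} e0.0000 dq0.01
    q [-0.588  0.85   2.228  3.165  1.245 -0.787]
5 dP [-0.035 -0.01   
[... 171 characters left out ...]
  2.234  3.159  1.129 -0.178]
6 dP [-0.164 -0.184  0.366] rot [ 0.396 -0.277 -0.129] P [ 0.434 -0.245  0.238] cup o [ 0.645 -0.394  0.169] tip 99.0 clr {'D': 0.155, 'T': 0.034, 'R': 0.078} e0.0000 dq0.05
    q [-0.653  0.639  2.24   3.095  1.047  0.362]
7 dP [-0.263 -0.212  0.216] rot [ 0.396 -0.277 -0.129] P [ 0.408 -0.266  0.26 ] cup o [ 0.619 -0.415  0.19 ] tip 120.8 clr {'D': 0.146, 'T': 0.034, 'R': 0.084} e0.0000 dq0.06
    q [-0.734  0.583  2.26   3.001  1.012  0.915]
8 dP [-0.205 -0.101  0.065] rot [ 0.33  -0.231 -0.108] P [ 0.388 -0.276  0.267] cup o [ 0.599 -0.425  0.196] tip 132.7 clr {'D': 0.14, 'T': 0.01, 'R': 0.09} e0.0000 dq0.05
    q [-0.788  0.562  2.283  2.94   1.018  1.37 ]
```

```bash
cat > p1.py <<'E'
from plan import *
az,tl=-35,15; L=(.06,.01,.10)
K=[pose(az,tl,r,L)[:2] for r in (45,80,110,140,165)]
q=np.array([-.5112,.8135,2.3108,2.3982,1.0338,-1.565])
W=[([.37,-.16,.155],tool(0,30,180)),([.38,-.21,.20],tool(-30,22,200)),K[0]]+K[1:]
run(q,W,[.4418,-.1177,.1472],tool(13,30,180))
E
python3 p1.py
```

```text
0 dP [-0.718 -0.423  0.078] rot [ 0.    -0.    -0.217] P [ 0.37  -0.16   0.155] cup o [ 0.602 -0.16   0.023] tip 0.0 clr {'D': 0.118, 'T': 0.133, 'R': 0.054} e0.0000 dq0.02
    q [-0.687  0.818  2.452  2.496  1.148 -1.66 ]
1 dP [ 0.1  -0.5   0.45] rot [ 0.26  -0.209 -0.641] P [ 0.38 -0.21  0.2 ] cup o [ 0.595 -0.335  0.101] tip 19.6 clr {'D': 0.107, 'T': 0.025, 'R': 0.024} e0.0000 dq0.05
    q [-0.686  0.707  2.4    2.977  1.153 -1.216]
2 dP [ 0.742 -0.157 -0.499] rot [ 0.272 -0.31  -0.214] P [ 0.454 -0.226  0.15 ] cup o [ 0.665 -0.375  0.082] tip 43.9 clr {'D': 0.108, 'T': 0.019, 'R': 0.039} e0.0000 dq0.04
    q [-0.588  0.85   2.228  3.165  1.245 -0.787]
3 dP [-0.035 -0.01   0.517] rot [ 0.462 -0.323 -0.151] P [ 0.451 -0.227  0.202] cup o [ 0.661 -0.376  0.133] tip 74.1 clr {'D': 0.13, 'T': 0.026, 'R': 0.03} e0.0000 dq0.06
    q [-0.594  0.727  2.234  3.159  1.129 -0.178]
4 dP [-0.164 -0.184  0.366] rot [ 0.396 -0.277 -0.129] P [ 0.434 -0.245  0.238] cup o [ 0.645 -0.394  0.169] tip 99.0 clr {'D': 0.155, 'T': 0.034, 'R': 0.078} e0.0000 dq0.05
    q [-0.653  0.639  2.24   3.095  1.047  0.362]
5 dP [-0.263 -0.212  0.216] rot [ 0.396 -0.277 -0.129] P [ 0.408 -0.266  0.26 ] cup o [ 0.619 -0.415  0.19 ] tip 120.8 clr {'D': 0.146, 'T': 0.034, 'R': 0.084} e0.0000 dq0.06
    q [-0.734  0.583  2.26   3.001  1.012  0.915]
6 dP [-0.205 -0.101  0.065] rot [ 0.33  -0.231 -0.108] P [ 0.388 -0.276  0.267] cup o [ 0.599 -0.425  0.196] tip 132.7 clr {'D': 0.14, 'T': 0.01, 'R': 0.09} e0.0000 dq0.05
    q [-0.788  0.562  2.283  2.94   1.018  1.37 ]
```

Call:
jog_arm(deltas=[[[-0.05,-0.02,0.01],[0,0,-0.01]],[[-0.14,-0.06,0.01],[0,0,-0.03]],[[-0.24,-0.12,0.02],[0,0,-0.06]],[[-0.34,-0.18,0.03],[0,0,-0.09]],[[-0.44,-0.24,0.04],[0,0,-0.12]],[[-0.53,-0.3,0.05],[0,0,-0.15]],[[-0.61,-0.35,0.06],[0,0,-0.18]],[[-0.67,-0.39,0.07],[0,0,-0.2]],[[-0.71,-0.42,0.08],[0,0,-0.217]],[[-0.72,-0.42,0.08],[0,0,-0.217]]])

```text
t: 11.13
position: [0.3693, -0.1603, 0.1549]
tcp_rot: [2.716, 0.004, 1.567]
force: [-0.6, 0.8, -2.9]
finger_gap: 0.128
```

Call:
jog_arm(deltas=[[[0,-0.02,0.02],[0.01,-0.01,-0.03]],[[0.01,-0.07,0.06],[0.03,-0.03,-0.08]],[[0.02,-0.13,0.11],[0.06,-0.05,-0.15]],[[0.03,-0.19,0.17],[0.09,-0.08,-0.23]],[[0.04,-0.26,0.23],[0.13,-0.1,-0.32]],[[0.05,-0.32,0.29],[0.16,-0.13,-0.41]],[[0.07,-0.38,0.35],[0.2,-0.16,-0.5]],[[0.08,-0.44,0.4],[0.23,-0.19,-0.58]],[[0.1,-0.5,0.45],[0.26,-0.21,-0.64]],[[0.1,-0.5,0.45],[0.26,-0.21,-0.64]]])

```text
t: 11.97
position: [0.3804, -0.2101, 0.2006]
tcp_rot: [2.285, -1.063, 1.699]
force: [0.1, 0.5, -3.2]
finger_gap: 0.125
```

```bash
python3 o.py
python3 - <<'E'
from h import *
im=manip.get_image('scene')[:,:,::-1]
cv2.imwrite('pics/s2.png',im)
E
```

```text
11.9667 [-0.6847  0.7059  2.3993  2.9811  1.1545 -1.2203] [ 0.3804 -0.2101  0.2006] F [ 0.1346  0.5408 -3.1535] gap 0.125
[[ 0.1325 -0.5814  0.8027]
 [-0.4674 -0.7508 -0.4667]
 [ 0.874  -0.3134 -0.3713]]
```

View pics/s2.png

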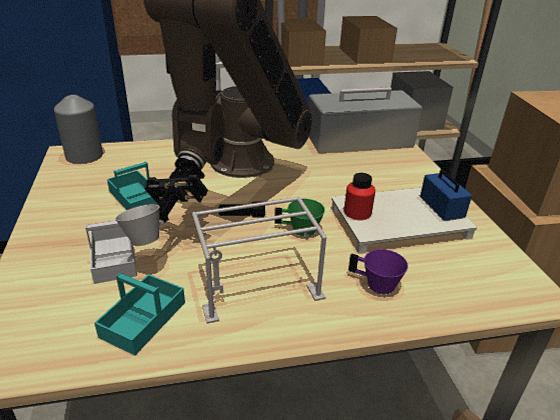

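Call:
jog_arm(deltas=[[[0.04,-0.01,-0.02],[0.01,-0.02,-0.01]],[[0.12,-0.02,-0.08],[0.04,-0.05,-0.03]],[[0.2,-0.04,-0.14],[0.07,-0.08,-0.06]],[[0.29,-0.06,-0.2],[0.1,-0.12,-0.08]],[[0.38,-0.08,-0.26],[0.14,-0.16,-0.11]],[[0.47,-0.1,-0.32],[0.17,-0.2,-0.14]],[[0.56,-0.12,-0.38],[0.21,-0.23,-0.16]],[[0.65,-0.14,-0.44],[0.24,-0.27,-0.19]],[[0.74,-0.16,-0.5],[0.27,-0.31,-0.21]],[[0.74,-0.16,-0.5],[0.27,-0.31,-0.21]]])

```text
t: 12.85
position: [0.4549, -0.2255, 0.1483]
tcp_rot: [-1.855, 1.538, -1.848]
force: [0.6, 0.3, -3.1]
finger_gap: 0.126
```

```bash
python3 o.py
python3 - <<'E'
from h import *
im=manip.get_image('top')[:,:,::-1]
cv2.imwrite('pics/t2.png',cv2.resize(im[80:260,250:470],None,fx=3,fy=3))
E
```

```text
12.85 [-0.5874  0.8543  2.2261  3.1607  1.2507 -0.7938] [ 0.4549 -0.2255  0.1483] F [ 0.6184  0.2622 -3.054 ] gap 0.126
[[-0.2501 -0.5535  0.7944]
 [-0.6808 -0.4829 -0.5508]
 [ 0.6884 -0.6786 -0.256 ]]
```

View pics/t2.png

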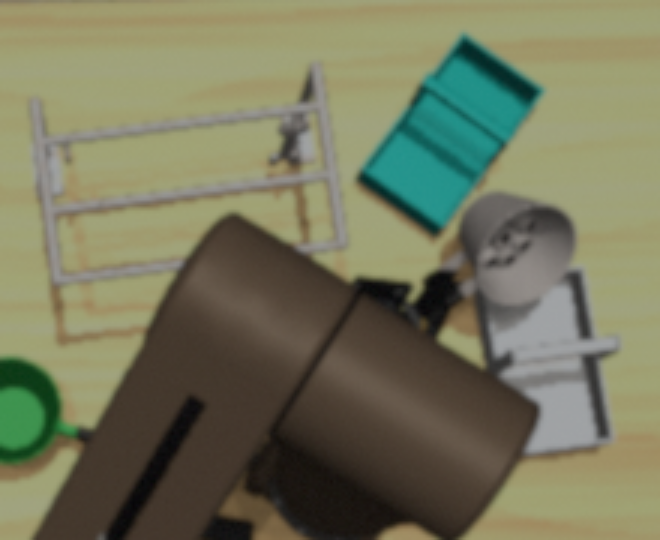

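Call:
jog_arm(deltas=[[[0,0,0.03],[0.03,-0.02,-0.01]],[[0,0,0.09],[0.08,-0.06,-0.03]],[[-0.01,0,0.15],[0.13,-0.09,-0.04]],[[-0.01,0,0.21],[0.19,-0.13,-0.06]],[[-0.02,0,0.27],[0.25,-0.17,-0.08]],[[-0.02,0,0.34],[0.31,-0.22,-0.1]],[[-0.03,-0.01,0.41],[0.37,-0.26,-0.12]],[[-0.03,-0.01,0.47],[0.42,-0.3,-0.14]],[[-0.04,-0.01,0.52],[0.462,-0.323,-0.151]],[[-0.04,-0.01,0.52],[0.462,-0.323,-0.151]]])

```text
t: 13.73
position: [0.4492, -0.2264, 0.2026]
tcp_rot: [-1.181, 1.831, -1.552]
force: [-0.5, 0.2, -2.8]
finger_gap: 0.123
```

Call:
jog_arm(deltas=[[[-0.01,-0.01,0.03],[0.03,-0.02,-0.01]],[[-0.03,-0.03,0.08],[0.08,-0.05,-0.02]],[[-0.05,-0.05,0.13],[0.12,-0.08,-0.04]],[[-0.07,-0.08,0.18],[0.17,-0.12,-0.05]],[[-0.09,-0.1,0.23],[0.22,-0.15,-0.07]],[[-0.11,-0.12,0.27],[0.27,-0.19,-0.09]],[[-0.13,-0.14,0.31],[0.32,-0.22,-0.1]],[[-0.15,-0.16,0.34],[0.36,-0.25,-0.12]],[[-0.16,-0.18,0.37],[0.396,-0.277,-0.129]],[[-0.16,-0.18,0.37],[0.396,-0.277,-0.129]]])

```text
t: 14.57
position: [0.4333, -0.2447, 0.2389]
tcp_rot: [-0.622, 1.936, -1.248]
force: [-0.1, -0.2, -2.9]
finger_gap: 0.123
```

```bash
python3 o.py
python3 - <<'E'
from h import *
im=manip.get_image('top')[:,:,::-1]
im2=manip.get_image('scene')[:,:,::-1]
cv2.imwrite('pics/t3.png',np.hstack([cv2.resize(im[110:250,360:470],None,fx=3.5,fy=3.5),cv2.resize(im2[170:310,60:170],None,fx=3.5,fy=3.5)]))
E
```

```text
14.5667 [-0.6538  0.6381  2.2428  3.0937  1.0519  0.3511] [ 0.4333 -0.2447  0.2389] F [-0.1312 -0.187  -2.9405] gap 0.123
[[-0.6105 -0.0071  0.792 ]
 [-0.7241  0.4102 -0.5544]
 [-0.3209 -0.912  -0.2555]]
```

View pics/t3.png

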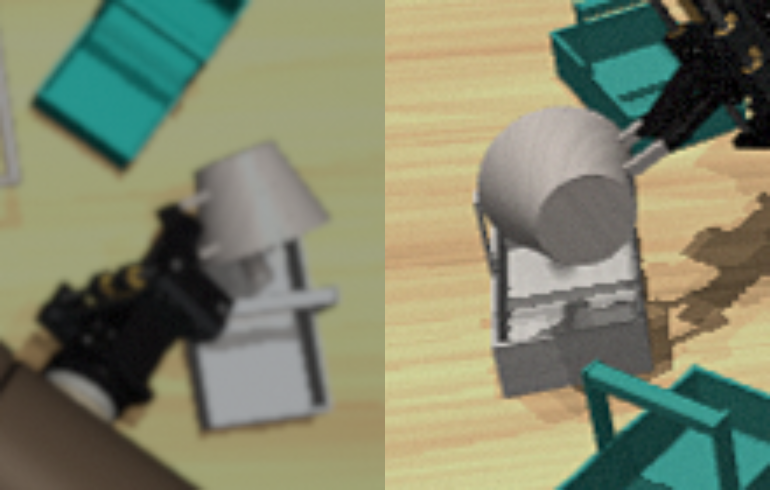

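Call:
jog_arm(deltas=[[[-0.02,-0.02,0.02],[0.03,-0.02,-0.01]],[[-0.05,-0.04,0.04],[0.08,-0.05,-0.02]],[[-0.08,-0.06,0.07],[0.12,-0.08,-0.04]],[[-0.11,-0.09,0.1],[0.17,-0.12,-0.05]],[[-0.14,-0.12,0.13],[0.22,-0.15,-0.07]],[[-0.18,-0.14,0.16],[0.27,-0.19,-0.09]],[[-0.21,-0.17,0.19],[0.32,-0.22,-0.1]],[[-0.24,-0.19,0.21],[0.36,-0.25,-0.12]],[[-0.26,-0.21,0.22],[0.396,-0.277,-0.129]],[[-0.26,-0.21,0.22],[0.396,-0.277,-0.129]]])

```text
t: 15.5
position: [0.4076, -0.2658, 0.2608]
tcp_rot: [-0.093, 1.929, -0.912]
force: [0.6, 0.1, -1.8]
finger_gap: 0.127
```

```bash
python3 o.py
python3 - <<'E'
from h import *
im=manip.get_image('top')[:,:,::-1]
im2=manip.get_image('scene')[:,:,::-1]
cv2.imwrite('pics/t4.png',np.hstack([cv2.resize(im[110:250,360:470],None,fx=3.5,fy=3.5),cv2.resize(im2[170:310,60:170],None,fx=3.5,fy=3.5)]))
E
```

```text
15.5 [-0.7336  0.5812  2.2609  3.0033  1.0153  0.9043] [ 0.4076 -0.2658  0.2608] F [ 0.6164  0.0583 -1.752 ] gap 0.127
[[-0.5328  0.3002  0.7912]
 [-0.4211  0.717  -0.5556]
 [-0.734  -0.6292 -0.2556]]
```

View pics/t4.png

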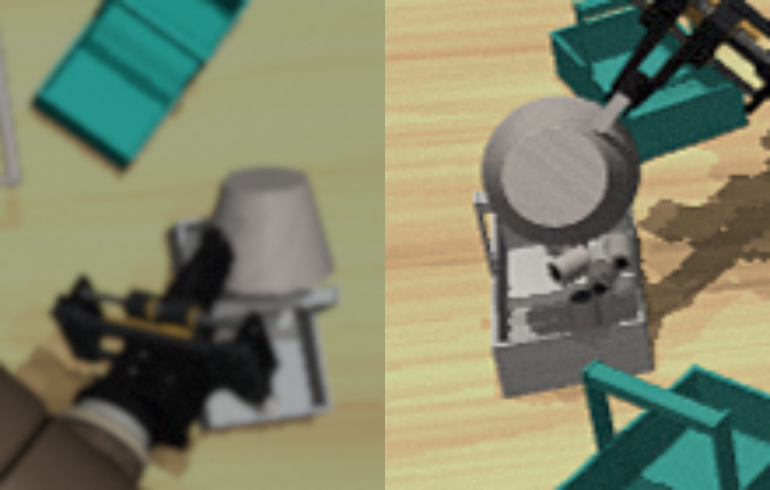

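Call:
jog_arm(deltas=[[[0,0,0.03],[0,0,0]],[[0,0,0.07],[0.03,-0.02,-0.01]],[[0,0,0.13],[0.06,-0.04,-0.02]],[[0,0,0.2],[0.1,-0.07,-0.03]],[[0,0,0.28],[0.14,-0.1,-0.05]],[[0,0,0.35],[0.18,-0.13,-0.06]],[[0,0,0.42],[0.22,-0.16,-0.07]],[[0,0,0.48],[0.24,-0.17,-0.08]],[[0,0,0.5],[0.24,-0.17,-0.08]],[[0,0,0.5],[0.24,-0.17,-0.08]]])

```text
t: 16.43
position: [0.4079, -0.2655, 0.3113]
tcp_rot: [0.209, 1.875, -0.701]
force: [1.2, -0.6, -1.2]
finger_gap: 0.124
```

```bash
python3 o.py
python3 - <<'E'
from h import *
im=manip.get_image('wrist')[:,:,::-1]
im2=manip.get_image('scene')[:,:,::-1]
cv2.imwrite('pics/t5.png',np.hstack([im,cv2.resize(im2[190:290,80:137],None,fx=4.2,fy=4.2)]))
E
```

```text
16.4333 [-0.7323  0.4651  2.2286  2.9918  0.8697  1.246 ] [ 0.4079 -0.2655  0.3113] F [ 1.2377 -0.6088 -1.1811] gap 0.124
[[-0.412   0.4532  0.7905]
 [-0.1766  0.8113 -0.5573]
 [-0.8939 -0.3692 -0.2542]]
```

View pics/t5.png

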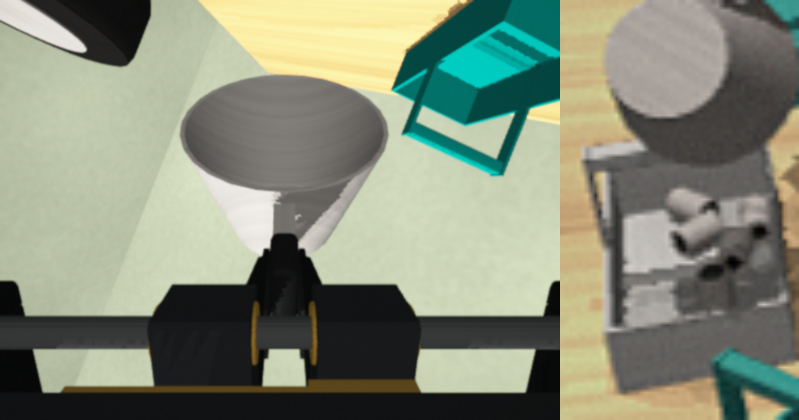

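```bash
cat > p2.py <<'E'
from plan import *
import sys
from plant import manip
o=manip.get_obs(); q=o['joints']; R0=R.from_rotvec(o['tcp_rot'])
W=[([.39,-.24,.32],tool(-33,20,180+95)),([.36,-.20,.28],tool(-25,25,180+42)),([.36,-.17,.19],tool(-3,30,180)),([.39,-.145,.148],tool(9,30,180)),([.4418,-.1177,.1472],tool(13,30,180))]
run(q,W,o['position'],R0)
E
python3 p2.py
```

```text
0 dP [-0.178  0.256  0.094] rot [-0.782  0.623  0.345] P [ 0.39 -0.24  0.32] cup o [ 0.6   -0.378  0.228] tip 84.3 clr {'D': 0.156, 'T': 0.03, 'R': 0.109} e0.0000 dq0.11
    q [-0.721  0.407  2.276  2.946  0.77   0.179]
1 dP [-0.3  0.4 -0.4] rot [-0.68   0.466  0.463] P [ 0.36 -0.2   0.28] cup o [ 0.58  -0.303  0.168] tip 37.4 clr {'D': 0.151, 'T': 0.061, 'R': 0.076} e0.0000 dq0.10
    q [-0.719  0.462  2.405  2.806  0.873 -0.739]
2 dP [ 0.   0.3 -0.9] rot [-0.593  0.231  0.676] P [ 0.36 -0.17  0.19] cup o [ 0.592 -0.182  0.057] tip 0.0 clr {'D': 0.132, 'T': 0.068, 'R': 0.0} e0.0000 dq0.09
    q [-0.721  0.714  2.462  2.485  1.074 -1.595]
3 dP [ 0.3   0.25 -0.42] rot [0.  0.  0.2] P [ 0.39  -0.145  0.148] cup o [ 0.619 -0.109  0.016] tip nan clr {'D': 0.131, 'T': 0.129, 'R': 0.057} e0.0000 dq0.01
    q [-0.64   0.827  2.41   2.38   1.115 -1.647]
4 dP [ 0.518  0.273 -0.008] rot [-0.     0.     0.067] P [ 0.442 -0.118  0.147] cup o [ 0.668 -0.065  0.015] tip nan clr {'D': 0.146, 'T': 0.164, 'R': 0.059} e0.0000 dq0.01
    q [-0.511  0.814  2.311  2.396  1.034 -1.557]plan.py:14: RuntimeWarning: invalid value encountered in arccos
  print(k,'dP',(Pb-Pa)/.1,'rot',dv/np.radians(60),'P',Pb,'cup o',o,'tip',np.degrees(np.arccos(u[2])).round(1),'clr',{a:round(float(b),3) for a,b in mn.items()},'e%.4f dq%.2f'%(emax,mx)); print('    q',q)
```

```bash
sed -i 's/^W=.*/W=[([.37,-.22,.30],tool(-33,20,180+95)),([.34,-.20,.22],tool(-30,25,180+40)),([.35,-.17,.15],tool(-5,30,180)),([.39,-.145,.148],tool(9,30,180)),([.4418,-.1177,.1472],tool(13,30,180))]/' p2.py; python3 p2.py 2>/dev/null
```

```text
0 dP [-0.378  0.456 -0.106] rot [-0.782  0.623  0.345] P [ 0.37 -0.22  0.3 ] cup o [ 0.58  -0.358  0.208] tip 84.3 clr {'D': 0.148, 'T': 0.019, 'R': 0.109} e0.0000 dq0.11
    q [-0.715  0.435  2.357  2.971  0.876  0.149]
1 dP [-0.3  0.2 -0.8] rot [-0.683  0.509  0.398] P [ 0.34 -0.2   0.22] cup o [ 0.55  -0.322  0.108] tip 35.7 clr {'D': 0.103, 'T': -0.001, 'R': 0.1} e0.0000 dq0.11
    q [-0.741  0.644  2.487  2.923  1.124 -0.87 ]
2 dP [ 0.1  0.3 -0.7] rot [-0.551  0.259  0.711] P [ 0.35 -0.17  0.15] cup o [ 0.581 -0.19   0.018] tip 0.0 clr {'D': 0.09, 'T': 0.007, 'R': 0.029} e0.0000 dq0.08
    q [-0.735  0.846  2.491  2.548  1.207 -1.697]
3 dP [ 0.4   0.25 -0.02] rot [-0.     0.     0.233] P [ 0.39  -0.145  0.148] cup o [ 0.619 -0.109  0.016] tip nan clr {'D': 0.098, 'T': 0.124, 'R': 0.068} e0.0000 dq0.02
    q [-0.64   0.827  2.41   2.38   1.115 -1.647]
4 dP [ 0.518  0.273 -0.008] rot [-0.     0.     0.067] P [ 0.442 -0.118  0.147] cup o [ 0.668 -0.065  0.015] tip nan clr {'D': 0.146, 'T': 0.164, 'R': 0.059} e0.0000 dq0.01
    q [-0.511  0.814  2.311  2.396  1.034 -1.557]
```

```bash
sed -i 's/^W=.*/W=[([.38,-.22,.32],tool(-33,20,180+95)),([.34,-.18,.24],tool(-20,27,180+38)),([.345,-.165,.155],tool(0,30,180)),([.4418,-.1177,.1472],tool(13,30,180))]/' p2.py; python3 p2.py 2>/dev/null
```

```text
0 dP [-0.278  0.456  0.094] rot [-0.782  0.623  0.345] P [ 0.38 -0.22  0.32] cup o [ 0.59  -0.358  0.228] tip 84.3 clr {'D': 0.155, 'T': 0.027, 'R': 0.11} e0.0000 dq0.11
    q [-0.697  0.391  2.319  2.982  0.794  0.158]
1 dP [-0.4  0.4 -0.8] rot [-0.74   0.489  0.58 ] P [ 0.34 -0.18  0.24] cup o [ 0.564 -0.262  0.12 ] tip 33.4 clr {'D': 0.128, 'T': 0.047, 'R': 0.064} e0.0000 dq0.12
    q [-0.731  0.572  2.494  2.743  1.029 -0.875]
2 dP [ 0.05  0.15 -0.85] rot [-0.548  0.146  0.626] P [ 0.345 -0.165  0.155] cup o [ 0.577 -0.165  0.023] tip 0.0 clr {'D': 0.1, 'T': 0.057, 'R': 0.016} e0.0000 dq0.09
    q [-0.749  0.834  2.501  2.454  1.194 -1.713]
3 dP [ 0.968  0.473 -0.078] rot [0.    0.    0.217] P [ 0.442 -0.118  0.147] cup o [ 0.668 -0.065  0.015] tip nan clr {'D': 0.108, 'T': 0.138, 'R': 0.058} e0.0000 dq0.03
    q [-0.511  0.814  2.311  2.396  1.034 -1.557]
```

Call:
jog_arm(deltas=[[[-0.02,0.04,0.01],[-0.07,0.06,0.03]],[[-0.05,0.09,0.02],[-0.16,0.12,0.07]],[[-0.08,0.14,0.03],[-0.25,0.2,0.11]],[[-0.12,0.19,0.04],[-0.34,0.27,0.15]],[[-0.16,0.25,0.05],[-0.43,0.34,0.19]],[[-0.19,0.31,0.06],[-0.52,0.41,0.23]],[[-0.22,0.36,0.08],[-0.61,0.49,0.27]],[[-0.25,0.41,0.09],[-0.7,0.56,0.31]],[[-0.28,0.46,0.1],[-0.78,0.62,0.345]],[[-0.28,0.46,0.1],[-0.78,0.62,0.345]]])

```text
t: 17.37
position: [0.3794, -0.2191, 0.3205]
tcp_rot: [-0.958, 1.957, -1.307]
force: [1.3, -0.7, -1.7]
finger_gap: 0.127
```

Call:
jog_arm(deltas=[[[-0.04,0.04,-0.06],[-0.07,0.05,0.06]],[[-0.08,0.08,-0.14],[-0.15,0.1,0.12]],[[-0.12,0.12,-0.23],[-0.23,0.15,0.18]],[[-0.16,0.16,-0.32],[-0.31,0.2,0.24]],[[-0.2,0.2,-0.41],[-0.39,0.26,0.3]],[[-0.25,0.25,-0.5],[-0.47,0.31,0.37]],[[-0.3,0.3,-0.6],[-0.55,0.36,0.43]],[[-0.35,0.35,-0.7],[-0.63,0.42,0.49]],[[-0.4,0.4,-0.8],[-0.7,0.46,0.55]],[[-0.4,0.4,-0.8],[-0.74,0.49,0.58]]])

```text
t: 18.2
position: [0.3393, -0.1794, 0.2391]
tcp_rot: [-2.228, 1.237, -1.533]
force: [-0.5, -0.3, -2.0]
finger_gap: 0.119
```

Call:
jog_arm(deltas=[[[0,0.01,-0.07],[-0.04,0.01,0.05]],[[0.01,0.03,-0.15],[-0.1,0.03,0.11]],[[0.01,0.05,-0.24],[-0.16,0.04,0.18]],[[0.02,0.07,-0.33],[-0.22,0.06,0.25]],[[0.03,0.09,-0.42],[-0.28,0.07,0.32]],[[0.03,0.11,-0.52],[-0.34,0.09,0.39]],[[0.04,0.13,-0.62],[-0.4,0.11,0.46]],[[0.05,0.14,-0.72],[-0.46,0.12,0.53]],[[0.05,0.15,-0.8],[-0.51,0.14,0.59]],[[0.05,0.15,-0.85],[-0.548,0.146,0.626]]])

```text
t: 19.03
position: [0.3451, -0.165, 0.1546]
tcp_rot: [-2.719, 0.003, -1.565]
force: [-0.6, -0.1, -1.6]
finger_gap: 0.126
```

```bash
python3 o.py; sed -i 's/^W=.*/W=[([.4418,-.1177,.1472],tool(13,30,180))]/' p2.py; python3 p2.py 2>/dev/null;  python3 - <<'E'
from h import *
im=manip.get_image('wrist')[:,:,::-1]
cv2.imwrite('pics/w6.png',im)
E
```

```text
19.0333 [-0.7492  0.8349  2.5007  2.4521  1.1906 -1.7077] [ 0.3451 -0.165   0.1546] F [-0.5537 -0.1071 -1.5615] gap 0.126
[[ 0.5023  0.0002  0.8647]
 [-0.004  -1.      0.0025]
 [ 0.8647 -0.0047 -0.5022]]
0 dP [ 0.967  0.473 -0.074] rot [-0.004 -0.003  0.216] P [ 0.442 -0.118  0.147] cup o [ 0.668 -0.065  0.015] tip nan clr {'D': 0.108, 'T': 0.138, 'R': 0.058} e0.0000 dq0.03
    q [-0.511  0.814  2.311  2.396  1.034 -1.557]
```

View pics/w6.png

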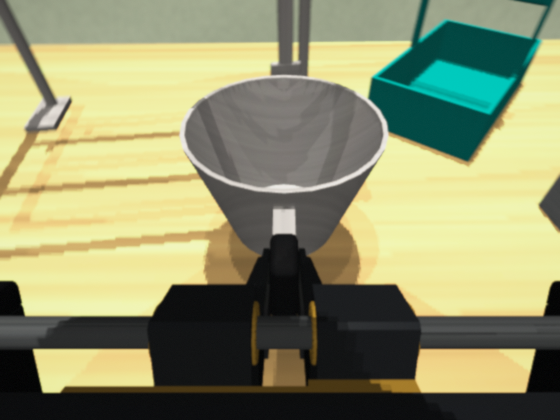

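Call:
jog_arm(deltas=[[[0.06,0.03,0],[0,0,0.01]],[[0.18,0.09,-0.01],[0,0,0.04]],[[0.31,0.15,-0.02],[0,0,0.07]],[[0.45,0.22,-0.03],[0,0,0.1]],[[0.58,0.28,-0.04],[0,0,0.13]],[[0.7,0.34,-0.05],[0,0,0.16]],[[0.81,0.4,-0.06],[0,0,0.18]],[[0.91,0.44,-0.07],[0,0,0.2]],[[0.97,0.47,-0.07],[0,0,0.216]],[[0.97,0.47,-0.07],[0,0,0.216]]])

```text
t: 19.92
position: [0.4428, -0.1172, 0.149]
tcp_rot: [-2.608, -0.293, -1.504]
force: [-1.0, 0.6, -1.7]
finger_gap: 0.126
```

Call:
jog_arm(deltas=[[[0,0,-0.02],[0,0,0]],[[0,0,-0.05],[0,0,0]],[[0,0,-0.08],[0,0,0]],[[0,0,-0.1],[0,0,0]],[[0,0,-0.12],[0,0,0]],[[0,0,-0.135],[0,0,0]],[[0,0,-0.145],[0,0,0]],[[0,0,-0.15],[0,0,0]],[[0,0,-0.15],[0,0,0]],[[0,0,-0.15],[0,0,0]]])

```text
t: 20.75
position: [0.4418, -0.1177, 0.1338]
tcp_rot: [-2.61, -0.292, -1.503]
force: [0.6, 0.9, -1.4]
finger_gap: 0.128
```

```bash
python3 o.py
```

```text
20.75 [-0.5113  0.8475  2.3092  2.4089  1.057  -1.5779] [ 0.4418 -0.1177  0.1338] F [ 0.593   0.8939 -1.4423] gap 0.128
[[ 0.4894  0.223   0.8431]
 [ 0.1084 -0.9748  0.1949]
 [ 0.8653 -0.004  -0.5013]]
```

Call:
jog_arm(deltas=[[[0,0,-0.01],[0,0,0]],[[0,0,-0.015],[0,0,0]],[[0,0,-0.02],[0,0,0]],[[0,0,-0.02],[0,0,0]],[[0,0,-0.023],[0,0,0]],[[0,0,-0.023],[0,0,0]],[[0,0,-0.023],[0,0,0]],[[0,0,-0.023],[0,0,0]],[[0,0,-0.023],[0,0,0]],[[0,0,-0.023],[0,0,0]]])

```text
t: 21.58
position: [0.4418, -0.1177, 0.1317]
tcp_rot: [-2.609, -0.292, -1.505]
force: [-3.5, 0.7, 6.1]
finger_gap: 0.128
```

Call:
jog_arm(deltas=[[[0,0,0],[0,0,0]],[[0,0,0],[0,0,0]],[[0,0,0],[0,0,0]],[[0,0,0],[0,0,0]],[[0,0,0],[0,0,0]],[[0,0,0],[0,0,0]],[[0,0,0],[0,0,0]],[[0,0,0],[0,0,0]],[[0,0,0],[0,0,0]],[[0,0,0],[0,0,0]]], fingers=0.8)

```text
t: 22.42
position: [0.4418, -0.1177, 0.1315]
tcp_rot: [-2.61, -0.292, -1.503]
force: [-0.4, -0.0, 0.4]
finger_gap: 0.764
```

```bash
python3 o.py;  python3 - <<'E'
from h import *
im=manip.get_image('wrist')[:,:,::-1]
cv2.imwrite('pics/w7.png',im)
E
```

```text
22.4167 [-0.5114  0.8534  2.3089  2.411   1.0611 -1.5822] [ 0.4418 -0.1177  0.1315] F [-0.4464 -0.0126  0.3754] gap 0.764
[[ 0.4894  0.2229  0.8431]
 [ 0.1084 -0.9748  0.1948]
 [ 0.8653 -0.004  -0.5013]]
```

View pics/w7.png

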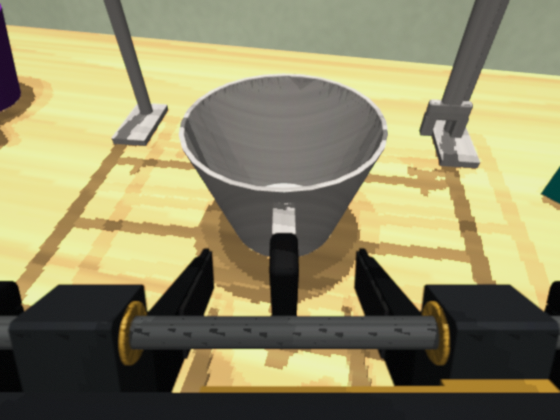

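```bash
cat > p3.py <<'E'
from plan import *
import plan
from plant import manip
plan.cclr=lambda *a:9
o=manip.get_obs(); q=o['joints']; R0=R.from_rotvec(o['tcp_rot'])
W=[([.375,-.135,.175],tool(16,33,180)),([.36,-.18,.27],tool(45,50,175)),([.40,-.26,.35],tool(50,75,155)),([.46,-.35,.38],tool(50,89,134)),([.5207,-.4348,.36],tool(50,90,134)),([.5207,-.4348,.286],tool(50,90,134))]
run(q,W,o['position'],R0)
E
python3 p3.py 2>/dev/null
```

```text
0 dP [-0.668 -0.173  0.435] rot [-0.016  0.046  0.052] P [ 0.375 -0.135  0.175] cup o [ 0.591 -0.073  0.031] tip 3.0 clr {'D': 0.16, 'T': 0.181, 'R': 0.093} e0.0000 dq0.02
    q [-0.654  0.743  2.435  2.227  1.017 -1.606]
1 dP [-0.15 -0.45  0.95] rot [-0.2    0.215  0.535] P [ 0.36 -0.18  0.27] cup o [ 0.482 -0.058  0.066] tip 20.4 clr {'D': 0.167, 'T': 0.175, 'R': 0.108} e0.0000 dq0.12
    q [-0.762  0.449  2.271  1.134  0.788 -1.044]
2 dP [ 0.4 -0.8  0.8] rot [-0.41   0.165  0.38 ] P [ 0.4  -0.26  0.35] cup o [ 0.445 -0.206  0.092] tip 46.7 clr {'D': 0.175, 'T': 0.147, 'R': 0.12} e0.0000 dq0.09
    q [-0.76   0.358  1.984  0.352  0.848 -0.738]
3 dP [ 0.6 -0.9  0.3] rot [-0.208  0.111  0.347] P [ 0.46 -0.35  0.38] cup o [ 0.463 -0.345  0.113] tip 59.3 clr {'D': 0.169, 'T': 0.073, 'R': 0.128} e0.0000 dq0.04
    q [-0.767  0.451  1.706  0.021  0.986 -0.883]
4 dP [ 0.607 -0.848 -0.2  ] rot [-0.013  0.011  0.   ] P [ 0.521 -0.435  0.36 ] cup o [ 0.521 -0.434  0.093] tip 60.0 clr {'D': 0.174, 'T': 0.048, 'R': 0.147} e0.0000 dq0.03
    q [-0.793  0.61   1.465  0.     1.067 -0.898]
5 dP [ 0.    0.   -0.74] rot [0. 0. 0.] P [ 0.521 -0.435  0.286] cup o [ 0.521 -0.434  0.019] tip 60.0 clr {'D': 0.165, 'T': -0.012, 'R': 0.164} e0.0000 dq0.01
    q [-0.793  0.689  1.528  0.     0.924 -0.898]
```

Call:
jog_arm(deltas=[[[-0.04,-0.01,0.03],[0,0,0]],[[-0.12,-0.03,0.08],[0,0,0]],[[-0.2,-0.05,0.13],[0,0,0]],[[-0.28,-0.07,0.18],[0,0,0]],[[-0.36,-0.09,0.23],[0,0,0.01]],[[-0.44,-0.11,0.28],[0,0.01,0.02]],[[-0.52,-0.13,0.33],[0,0.02,0.03]],[[-0.6,-0.15,0.39],[-0.01,0.03,0.04]],[[-0.67,-0.17,0.44],[-0.016,0.046,0.052]],[[-0.67,-0.17,0.44],[-0.016,0.046,0.052]]])

```text
t: 23.3
position: [0.3735, -0.135, 0.1766]
tcp_rot: [-2.626, -0.369, -1.425]
force: [0.3, 0.5, -1.0]
finger_gap: 0.8
```

Call:
jog_arm(deltas=[[[-0.01,-0.03,0.07],[-0.01,0.01,0.04]],[[-0.03,-0.08,0.17],[-0.04,0.04,0.1]],[[-0.04,-0.13,0.28],[-0.06,0.06,0.16]],[[-0.06,-0.19,0.4],[-0.08,0.09,0.22]],[[-0.08,-0.25,0.52],[-0.11,0.12,0.29]],[[-0.1,-0.31,0.65],[-0.13,0.14,0.36]],[[-0.12,-0.36,0.76],[-0.16,0.17,0.43]],[[-0.14,-0.41,0.87],[-0.18,0.2,0.49]],[[-0.15,-0.45,0.95],[-0.2,0.215,0.535]],[[-0.15,-0.45,0.95],[-0.2,0.215,0.535]]], fingers=1)

```text
t: 24.13
position: [0.3598, -0.1802, 0.2718]
tcp_rot: [-2.493, -1.167, -0.942]
force: [0.1, -0.4, -0.2]
finger_gap: 1.001
```

Call:
jog_arm(deltas=[[[0.03,-0.06,0.06],[-0.03,0.01,0.03]],[[0.07,-0.14,0.14],[-0.07,0.03,0.07]],[[0.12,-0.24,0.24],[-0.12,0.05,0.11]],[[0.17,-0.34,0.34],[-0.17,0.07,0.16]],[[0.22,-0.44,0.44],[-0.22,0.09,0.21]],[[0.27,-0.54,0.54],[-0.28,0.11,0.26]],[[0.32,-0.64,0.64],[-0.33,0.13,0.3]],[[0.36,-0.73,0.73],[-0.37,0.15,0.34]],[[0.4,-0.8,0.8],[-0.41,0.165,0.38]],[[0.4,-0.8,0.8],[-0.41,0.165,0.38]]])

```text
t: 24.97
position: [0.4005, -0.2602, 0.3508]
tcp_rot: [-2.427, -1.866, -0.394]
force: [-0.0, -0.4, -0.5]
finger_gap: 0.999
```

Call:
jog_arm(deltas=[[[0.05,-0.07,0.02],[-0.02,0.01,0.03]],[[0.11,-0.16,0.05],[-0.04,0.02,0.06]],[[0.18,-0.27,0.09],[-0.06,0.03,0.1]],[[0.25,-0.38,0.13],[-0.09,0.05,0.14]],[[0.33,-0.49,0.17],[-0.11,0.06,0.19]],[[0.4,-0.6,0.2],[-0.14,0.07,0.23]],[[0.47,-0.71,0.24],[-0.16,0.09,0.27]],[[0.54,-0.81,0.27],[-0.19,0.1,0.31]],[[0.6,-0.9,0.3],[-0.208,0.111,0.347]],[[0.6,-0.9,0.3],[-0.208,0.111,0.347]]])

```text
t: 25.8
position: [0.4604, -0.3501, 0.3794]
tcp_rot: [-2.1, -2.333, -0.031]
force: [0.1, 1.3, 0.2]
finger_gap: 1.001
```

```bash
python3 o.py;  python3 - <<'E'
from h import *
im=manip.get_image('wrist')[:,:,::-1]
cv2.imwrite('pics/w8.png',im)
np.save('w8c.npy',np.array([*cam('wrist')],dtype=object),allow_pickle=True)
im=manip.get_image('scene')[:,:,::-1]
cv2.imwrite('pics/s8.png',im)
E
```

```text
25.8 [-0.7671  0.452   1.7055  0.0238  0.9873 -0.8854] [ 0.4604 -0.3501  0.3794] F [0.1317 1.2865 0.2188] gap 1.001
[[-0.105   0.9944  0.0115]
 [ 0.9944  0.1048  0.0165]
 [ 0.0152  0.0132 -0.9998]]Traceback (most recent call last):
  File "<stdin>", line 4, in <module>
ValueError: could not broadcast input array from shape (3,3) into shape (3,)
```

View pics/w8.png

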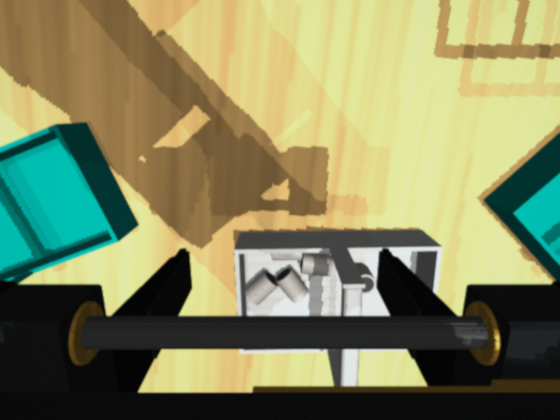

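Run:
```python
from h import *
C=cam('wrist'); print(C[1])
im=cv2.imread('pics/w8.png'); 
def P(p,x,y,yaw):
    c,s=np.cos(yaw),np.sin(yaw); p=np.array(p); return np.c_[c*p[:,0]-s*p[:,1]+x,s*p[:,0]+c*p[:,1]+y,p[:,2]]
top=[(-.095,.055,.05),(.095,.055,.05),(.095,-.055,.05),(-.095,-.055,.05)]
bar=[(-.007,.053,.122),(.007,.053,.122),(.007,-.053,.122),(-.007,-.053,.122)]
for L,col in((top,(0,0,255)),(bar,(255,0,0))):
    uv=proj(C,P(L,.5207,-.4348,np.radians(6))); cv2.polylines(im,[uv.round().astype(int)],True,col); print(uv.round(1).tolist())
cv2.imwrite('pics/w8o.png',cv2.resize(im[200:400,200:480],None,fx=2.8,fy=2.8))
cv2.imwrite('pics/s8.png',manip.get_image('scene')[:,:,::-1])
```

```text
[ 0.45102065 -0.26976321  0.36084064]
[[232.1, 244.8], [440.8, 243.4], [428.3, 347.6], [236.6, 349.6]]
[[342.3, 281.9], [361.7, 281.7], [354.4, 402.9], [336.9, 403.2]]
```

View pics/w8o.png

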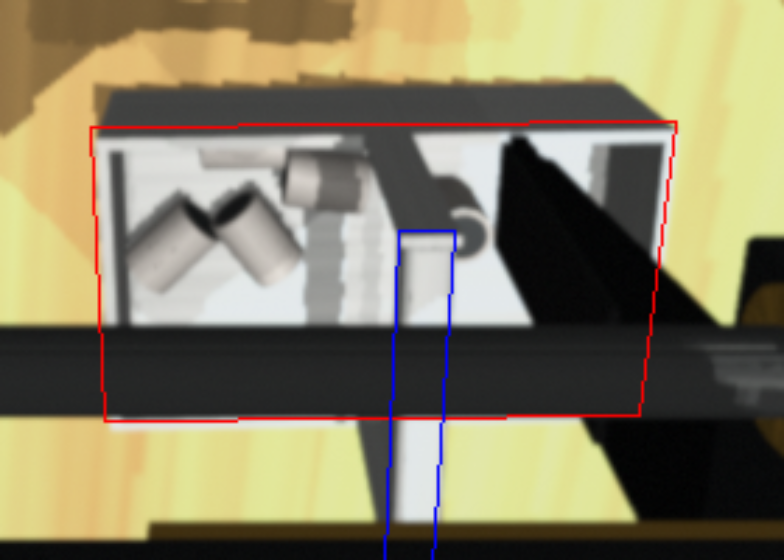

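View pics/s8.png

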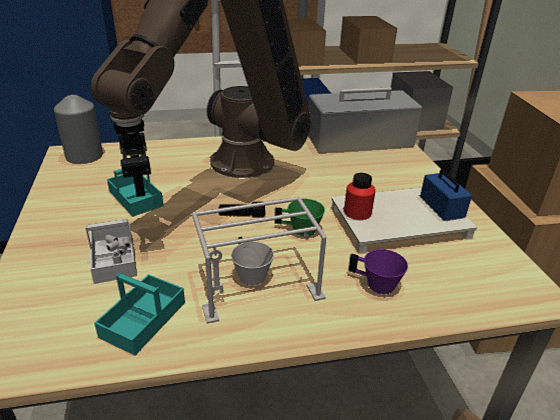

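Call:
jog_arm(deltas=[[[0.04,-0.06,-0.01],[0,0,0]],[[0.11,-0.15,-0.02],[0,0,0]],[[0.19,-0.26,-0.03],[-0.01,0,0]],[[0.27,-0.37,-0.04],[-0.01,0.01,0]],[[0.35,-0.48,-0.06],[-0.016,0.011,0.007]],[[0.43,-0.59,-0.07],[-0.016,0.011,0.007]],[[0.5,-0.69,-0.09],[-0.016,0.011,0.007]],[[0.57,-0.79,-0.12],[-0.016,0.011,0.007]],[[0.61,-0.84,-0.15],[-0.016,0.011,0.007]],[[0.61,-0.845,-0.2],[-0.016,0.011,0.007]]])

```text
t: 26.73
position: [0.5212, -0.4347, 0.3598]
tcp_rot: [2.094, 2.34, -0.003]
force: [-0.7, -0.2, 0.1]
finger_gap: 1.003
```

```bash
python3 o.py
python3 - <<'E'
from h import *
C=cam('wrist')
im=manip.get_image('wrist')[:,:,::-1].copy()
cv2.imwrite('pics/w9.png',im)
E
```

```text
26.7333 [-0.7922  0.61    1.4645 -0.002   1.0655 -0.9021] [ 0.5212 -0.4347  0.3598] F [-0.7458 -0.1879  0.0932] gap 1.003
[[-0.1106  0.9939 -0.0001]
 [ 0.9939  0.1106 -0.0024]
 [-0.0024 -0.0003 -1.    ]]
```

View pics/w9.png

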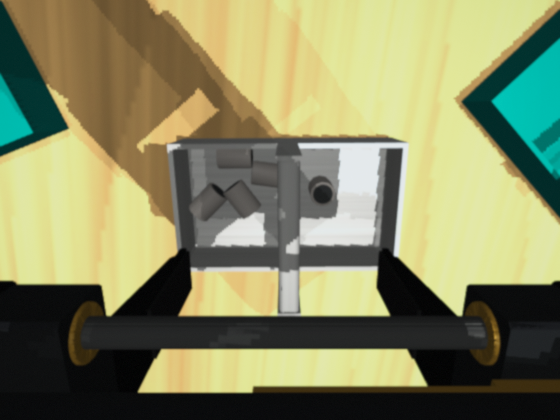

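Call:
jog_arm(deltas=[[[0,0,-0.05],[0,0,0]],[[0,0,-0.13],[0,0,0]],[[0.01,0,-0.22],[0,0,0]],[[0.01,0,-0.32],[0,0,0]],[[0.01,0,-0.42],[0,0,0]],[[0.01,0,-0.52],[0,0,0]],[[0.01,0,-0.61],[0,0,0]],[[0.01,0,-0.68],[0,0,0]],[[0.01,0,-0.73],[0,0,0]],[[0.01,0,-0.74],[0,0,0]]])

```text
t: 27.62
position: [0.5217, -0.4342, 0.2853]
tcp_rot: [2.094, 2.342, -0.004]
force: [1.1, 0.4, 0.5]
finger_gap: 1.0
```

Call:
jog_arm(deltas=[[[0,0,0],[0,0,0]],[[0,0,0],[0,0,0]],[[0,0,0],[0,0,0]],[[0,0,0],[0,0,0]],[[0,0,0],[0,0,0]],[[0,0,0],[0,0,0]],[[0,0,0],[0,0,0]],[[0,0,0],[0,0,0]],[[0,0,0],[0,0,0]],[[0,0,0],[0,0,0]]], fingers=0)

```text
t: 28.45
position: [0.5218, -0.4342, 0.2865]
tcp_rot: [2.093, 2.341, -0.005]
force: [-1.0, -1.0, 0.5]
finger_gap: 0.361
```

Call:
jog_arm(deltas=[[[0,0,0],[0,0,0]],[[0,0,0],[0,0,0]],[[0,0,0],[0,0,0]],[[0,0,0],[0,0,0]],[[0,0,0],[0,0,0]],[[0,0,0],[0,0,0]],[[0,0,0.02],[0,0,0]],[[0,0,0.06],[0,0,0]],[[0,0,0.1],[0,0,0]],[[0,0,0.14],[0,0,0]]])

```text
t: 29.28
position: [0.5217, -0.4342, 0.3006]
tcp_rot: [2.094, 2.341, -0.005]
force: [-0.4, -0.4, -6.5]
finger_gap: 0.143
```

```bash
python3 o.py
python3 - <<'E'
from h import *
im=manip.get_image('wrist')[:,:,::-1].copy()
cv2.imwrite('pics/w10.png',im)
E
```

```text
29.2833 [-0.791   0.6726  1.5166 -0.0036  0.9514 -0.9005] [ 0.5217 -0.4342  0.3006] F [-0.3651 -0.3705 -6.5416] gap 0.143
[[-0.1114  0.9938 -0.0013]
 [ 0.9938  0.1113 -0.0028]
 [-0.0026 -0.0016 -1.    ]]
```

View pics/w10.png

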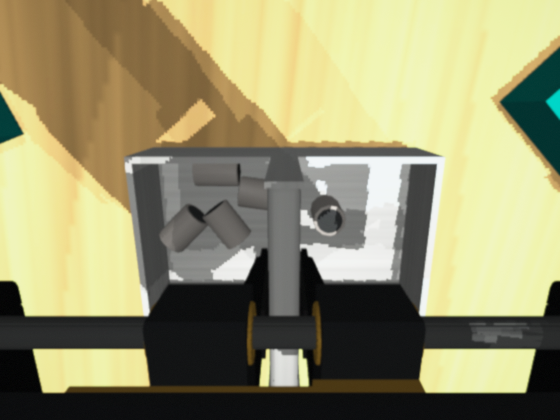

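```bash
python3 - <<'E'
from h import *
C=cam('wrist'); o=manip.get_obs(); P=o['position']; Rm=R.from_rotvec(o['tcp_rot']).as_matrix()
print('jaw az',np.degrees(np.arctan2(Rm[1,1],Rm[0,1])))
g=P+.171*Rm[:,2]; print('grip',g)
yw=np.arctan2(Rm[1,1],Rm[0,1])
im=cv2.imread('pics/w10.png')
for dy in(-.004,0,.004):
    c,s=np.cos(yw),np.sin(yw); M=np.array([[c,-s,0],[s,c,0],[0,0,1]])
    f=lambda p:proj(C,g+M@(np.array(p)+[0,dy,-.115]))[0].round(1)
    print(dy,'rim outer',f([-.095,.055,.05]),f([.095,.055,.05]),'bar',f([-.007,.053,.122]),f([.007,.053,.122]),f([.095,-.055,.05]))
cv2.imwrite('pics/w10c.png',cv2.resize(im[130:330,110:460],None,fx=2.2,fy=2.2))
E
cat > p4.py <<'E'
from plan import *
import plan
from plant import manip
plan.cclr=lambda *a:9
plan.OB={}
o=manip.get_obs(); q=o['joints']; R0=R.from_rotvec(o['tcp_rot'])
Rf=lambda a:tool(50,90,140-a)  # y azimuth a
W=[([.50,-.36,.39],Rf(6.4)),([.48,-.26,.48],Rf(6.4)),([.47,-.16,.515],Rf(5)),([.465,-.06,.515],Rf(4)),([.465,.04,.515],Rf(3)),([.465,.14,.515],Rf(2.23)),([.47,.24,.515],Rf(2.23)),([.48,.34,.515],Rf(2.23)),([.4854,.437,.515],Rf(2.23)),([.4854,.437,.415],Rf(2.23)),([.4854,.437,.333],Rf(2.23))]
run(q,W,o['position'],R0)
E
python3 p4.py 2>/dev/null
```

```text
jaw az 6.392791572871017
grip [ 0.52172891 -0.4349724   0.13058463]
-0.004 rim outer [124.4 155.2] [446.1 155. ] bar [268.5 184.4] [303.2 184.4] [425.4 318. ]
0 rim outer [123.6 148.3] [447.  148.2] bar [268.3 174.6] [303.3 174.6] [426.  312.8]
0.004 rim outer [122.7 141.4] [447.9 141.3] bar [268.2 164.7] [303.5 164.7] [426.7 307.5]
0 dP [-0.218  0.743  0.884] rot [ 0.004 -0.     0.   ] P [ 0.5  -0.36  0.39] cup o [ 0.5   -0.359  0.123] tip 60.0 clr {} e0.0000 dq0.02
    q [-0.731  0.493  1.599  0.     1.05  -0.843]
1 dP [-0.2  1.   0.9] rot [0. 0. 0.] P [ 0.48 -0.26  0.48] cup o [ 0.48  -0.259  0.213] tip 60.0 clr {} e0.0000 dq0.02
    q [-0.617  0.307  1.649  0.     1.186 -0.729]
2 dP [-0.1   1.    0.35] rot [ 0.     0.    -0.023] P [ 0.47  -0.16   0.515] cup o [ 0.47  -0.159  0.248] tip 60.0 clr {} e0.0000 dq0.02
    q [-0.461  0.202  1.701  0.     1.238 -0.549]
3 dP [-0.05  1.    0.  ] rot [ 0.     0.    -0.017] P [ 0.465 -0.06   0.515] cup o [ 0.465 -0.059  0.248] tip 60.0 clr {} e0.0000 dq0.02
    q [-0.269  0.157  1.758  0.     1.226 -0.339]
4 dP [0. 1. 0.] rot [ 0.     0.    
[... 421 characters left out ...]
  q [ 0.347  0.252  1.634 -0.     1.256  0.308]
7 dP [0.1 1.  0. ] rot [0. 0. 0.] P [0.48  0.34  0.515] cup o [0.48  0.341 0.248] tip 60.0 clr {} e0.0000 dq0.02
    q [ 0.504  0.348  1.494 -0.     1.3    0.465]
8 dP [0.054 0.97  0.   ] rot [0. 0. 0.] P [0.485 0.437 0.515] cup o [0.485 0.438 0.248] tip 60.0 clr {} e0.0000 dq0.02
    q [0.632 0.453 1.327 0.    1.361 0.593]
9 dP [ 0.  0. -1.] rot [0. 0. 0.] P [0.485 0.437 0.415] cup o [0.485 0.438 0.148] tip 60.0 clr {} e0.0000 dq0.02
    q [0.632 0.523 1.472 0.    1.147 0.593]
10 dP [ 0.    0.   -0.82] rot [0. 0. 0.] P [0.485 0.437 0.333] cup o [0.485 0.438 0.066] tip 60.0 clr {} e0.0000 dq0.02
    q [ 0.632  0.603  1.56  -0.     0.979  0.593]
```

View pics/w10c.png

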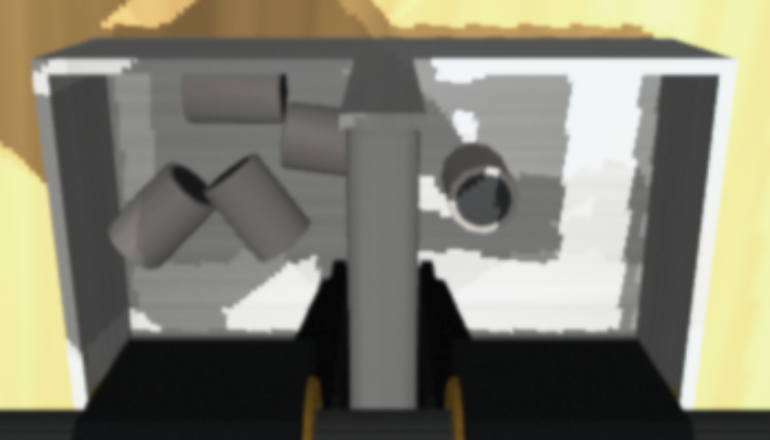

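Call:
jog_arm(deltas=[[[-0.01,0.03,0.04],[0,0,0]],[[-0.03,0.08,0.1],[0,0,0]],[[-0.05,0.15,0.18],[0,0,0]],[[-0.07,0.23,0.27],[0,0,0]],[[-0.09,0.31,0.36],[0,0,0]],[[-0.12,0.4,0.46],[0,0,0]],[[-0.14,0.48,0.56],[0,0,0]],[[-0.17,0.57,0.67],[0,0,0]],[[-0.19,0.66,0.78],[0,0,0]],[[-0.22,0.75,0.89],[0,0,0]]])

```text
t: 30.17
position: [0.4996, -0.3582, 0.3908]
tcp_rot: [2.093, 2.341, -0.005]
force: [0.3, 0.1, -5.7]
finger_gap: 0.143
```

Call:
jog_arm(deltas=[[[-0.02,0.1,0.1],[0,0,0]],[[-0.04,0.2,0.2],[0,0,0]],[[-0.06,0.3,0.3],[0,0,0]],[[-0.08,0.4,0.4],[0,0,0]],[[-0.1,0.5,0.5],[0,0,0]],[[-0.12,0.6,0.6],[0,0,0]],[[-0.14,0.7,0.69],[0,0,0]],[[-0.16,0.8,0.77],[0,0,0]],[[-0.18,0.9,0.84],[0,0,0]],[[-0.2,1,0.9],[0,0,0]]])

```text
t: 31.0
position: [0.4796, -0.2582, 0.4802]
tcp_rot: [2.093, 2.341, -0.005]
force: [-0.1, 0.2, -5.2]
finger_gap: 0.141
```

Call:
jog_arm(deltas=[[[-0.01,0.1,0.05],[0,0,-0.002]],[[-0.02,0.2,0.1],[0,0,-0.005]],[[-0.03,0.3,0.15],[0,0,-0.007]],[[-0.04,0.4,0.19],[0,0,-0.009]],[[-0.05,0.5,0.23],[0,0,-0.011]],[[-0.06,0.6,0.26],[0,0,-0.013]],[[-0.07,0.7,0.29],[0,0,-0.016]],[[-0.08,0.8,0.31],[0,0,-0.018]],[[-0.09,0.9,0.33],[0,0,-0.02]],[[-0.1,1,0.34],[0,0,-0.023]]])

```text
t: 31.83
position: [0.4697, -0.1582, 0.5137]
tcp_rot: [2.121, 2.315, -0.005]
force: [0.3, 0.2, -5.2]
finger_gap: 0.143
```

```bash
python3 o.py
python3 - <<'E'
from h import *
cv2.imwrite('pics/s11.png',manip.get_image('scene')[:,:,::-1])
E
```

```text
31.8333 [-0.4578  0.2014  1.7054 -0.0035  1.234  -0.544 ] [ 0.4697 -0.1582  0.5137] F [ 0.3463  0.2083 -5.2329] gap 0.143
[[-0.0873  0.9962 -0.0007]
 [ 0.9962  0.0873 -0.0033]
 [-0.0032 -0.001  -1.    ]]
```

View pics/s11.png

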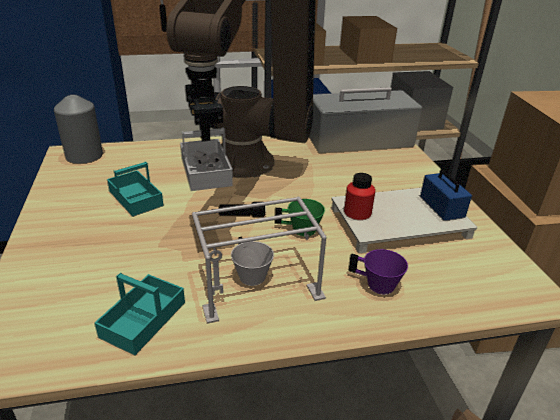

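Call:
jog_arm(deltas=[[[0,0.1,0],[0,0,-0.002]],[[0,0.2,0],[0,0,-0.003]],[[0,0.3,0],[0,0,-0.005]],[[0,0.4,0],[0,0,-0.006]],[[0,0.5,0],[0,0,-0.008]],[[0,0.6,0],[0,0,-0.009]],[[0,0.7,0],[0,0,-0.011]],[[0,0.8,0],[0,0,-0.012]],[[0,0.9,0],[0,0,-0.014]],[[0,1,0],[0,0,-0.015]]])

```text
t: 32.72
position: [0.4698, -0.0582, 0.5135]
tcp_rot: [2.139, 2.298, -0.005]
force: [-0.6, 0.3, -5.7]
finger_gap: 0.143
```

Call:
jog_arm(deltas=[[[0,0.1,0],[0,0,-0.002]],[[0,0.2,0],[0,0,-0.003]],[[0,0.3,0],[0,0,-0.005]],[[0,0.4,0],[0,0,-0.006]],[[0,0.5,0],[0,0,-0.008]],[[0,0.6,0],[0,0,-0.009]],[[0,0.7,0],[0,0,-0.011]],[[0,0.8,0],[0,0,-0.012]],[[0,0.9,0],[0,0,-0.014]],[[0,1,0],[0,0,-0.015]]])

```text
t: 33.55
position: [0.4698, 0.0418, 0.5135]
tcp_rot: [2.157, 2.282, -0.005]
force: [-0.4, -0.9, -5.0]
finger_gap: 0.147
```

Call:
jog_arm(deltas=[[[0,0.1,0],[0,0,-0.002]],[[0,0.2,0],[0,0,-0.003]],[[0,0.3,0],[0,0,-0.005]],[[0,0.4,0],[0,0,-0.006]],[[0,0.5,0],[0,0,-0.008]],[[0,0.6,0],[0,0,-0.009]],[[0,0.7,0],[0,0,-0.011]],[[0,0.8,0],[0,0,-0.012]],[[0,0.9,0],[0,0,-0.014]],[[0,1,0],[0,0,-0.016]]])

```text
t: 34.38
position: [0.4698, 0.1418, 0.5135]
tcp_rot: [2.176, 2.263, -0.005]
force: [-0.6, 0.4, -5.0]
finger_gap: 0.145
```

Call:
jog_arm(deltas=[[[0,0.1,0],[0,0,0]],[[0.01,0.2,0],[0,0,0]],[[0.01,0.3,0],[0,0,0]],[[0.02,0.4,0],[0,0,0]],[[0.02,0.5,0],[0,0,0]],[[0.03,0.6,0],[0,0,0]],[[0.03,0.7,0],[0,0,0]],[[0.04,0.8,0],[0,0,0]],[[0.04,0.9,0],[0,0,0]],[[0.05,1,0],[0,0,0]]])

```text
t: 35.22
position: [0.4748, 0.2418, 0.5134]
tcp_rot: [2.176, 2.264, -0.005]
force: [1.0, 0.5, -5.3]
finger_gap: 0.144
```

Call:
jog_arm(deltas=[[[0,0.1,0],[0,0,0]],[[0.01,0.2,0],[0,0,0]],[[0.01,0.3,0],[0,0,0]],[[0.02,0.4,0],[0,0,0]],[[0.02,0.5,0],[0,0,0]],[[0.03,0.6,0],[0,0,0]],[[0.03,0.7,0],[0,0,0]],[[0.04,0.8,0],[0,0,0]],[[0.04,0.9,0],[0,0,0]],[[0.05,1,0],[0,0,0]]])

```text
t: 36.05
position: [0.4798, 0.3418, 0.5135]
tcp_rot: [2.176, 2.264, -0.005]
force: [0.2, 0.1, -5.6]
finger_gap: 0.144
```

Call:
jog_arm(deltas=[[[0,0.1,0],[0,0,0]],[[0.01,0.2,0],[0,0,0]],[[0.01,0.3,0],[0,0,0]],[[0.02,0.4,0],[0,0,0]],[[0.03,0.5,0],[0,0,0]],[[0.04,0.6,0],[0,0,0]],[[0.05,0.7,0],[0,0,0]],[[0.05,0.8,0],[0,0,0]],[[0.05,0.9,0],[0,0,0]],[[0.055,0.99,0],[0,0,0]]])

```text
t: 36.88
position: [0.4852, 0.4409, 0.5134]
tcp_rot: [2.176, 2.264, -0.005]
force: [-0.3, -0.0, -4.8]
finger_gap: 0.144
```

```bash
python3 o.py
python3 - <<'E'
from h import *
cv2.imwrite('pics/w12.png',manip.get_image('wrist')[:,:,::-1])
cv2.imwrite('pics/s12.png',manip.get_image('scene')[:,:,::-1])
E
```

```text
36.8833 [ 0.6371  0.4582  1.3226 -0.002   1.3636  0.598 ] [0.4852 0.4409 0.5134] F [-0.2771 -0.0003 -4.8472] gap 0.144
[[-0.0395  0.9992 -0.0011]
 [ 0.9992  0.0395 -0.0033]
 [-0.0032 -0.0012 -1.    ]]
```

View pics/w12.png

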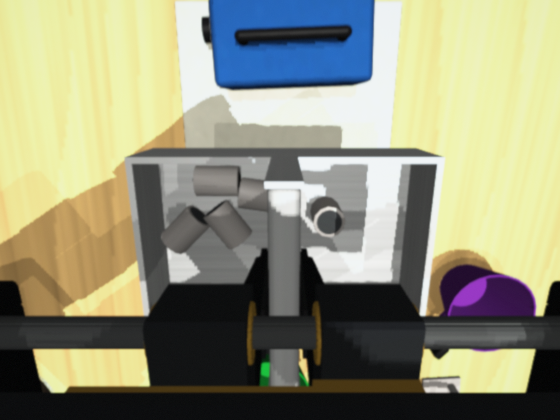

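View pics/s12.png

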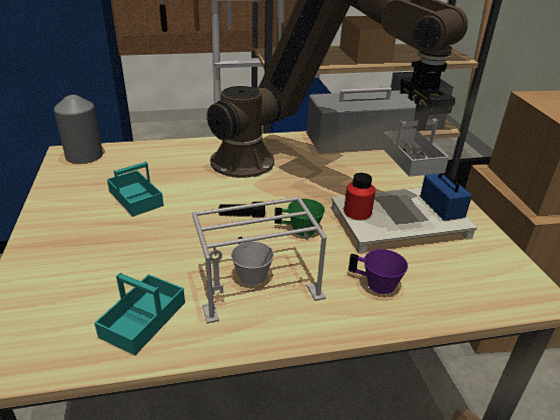

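Run:
```python
from h import *
C=cam('wrist'); yaw=.0389
c,s=np.cos(yaw),np.sin(yaw); M=np.array([[c,-s,0],[s,c,0],[0,0,1]])
im=cv2.imread('pics/w12.png')
f=lambda p:proj(C,M@np.array(p)+[.4854,.437,0])[0]
for sx in(-.125,.125):
    a,b=f([sx,.19,.045]),f([sx,.08,.045]); print(a.round(1),b.round(1)); cv2.line(im,tuple(a.round().astype(int).tolist()),tuple(b.round().astype(int).tolist()),(0,0,255))
# row crossings at v=5,145
for sx in(-.125,.125):
  for y in np.linspace(.05,.2,7): print(sx,round(y,3),f([sx,y,.045]).round(1))
cv2.imwrite('pics/w12o.png',cv2.resize(im[0:160,160:420],None,fx=3,fy=3))
```

```text
[170.9   1.9] [179.1 106.6]
[399.6   2.1] [391.  106.9]
-0.125 0.05 [181.2 132.6]
-0.125 0.075 [179.5 111. ]
-0.125 0.1 [177.7  88.8]
-0.125 0.125 [175.9  65.7]
-0.125 0.15 [174.1  41.8]
-0.125 0.175 [172.1  17.1]
-0.125 0.2 [170.1  -8.5]
0.125 0.05 [388.8 132.8]
0.125 0.075 [390.6 111.3]
0.125 0.1 [392.4  89. ]
0.125 0.125 [394.3  65.9]
0.125 0.15 [396.3  42. ]
0.125 0.175 [398.3  17.3]
0.125 0.2 [400.4  -8.3]
```

View pics/w12o.png

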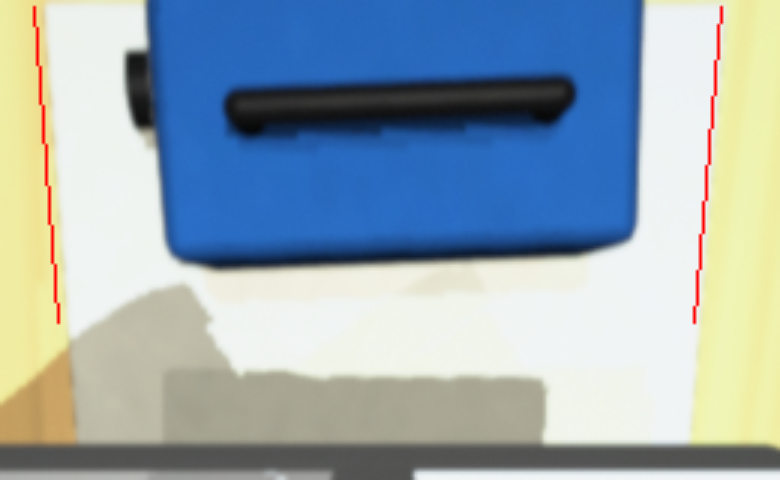

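Call:
jog_arm(deltas=[[[0,0,-0.05],[0,0,0]],[[0,0,-0.13],[0,0,0]],[[0.01,0,-0.23],[0,0,0]],[[0.01,0,-0.34],[0,0,0]],[[0.02,0,-0.45],[0,0,0]],[[0.02,0.005,-0.56],[0,0,0]],[[0.02,0.005,-0.67],[0,0,0]],[[0.02,0.005,-0.78],[0,0,0]],[[0.02,0.005,-0.89],[0,0,0]],[[0.02,0.005,-1],[0,0,0]]])

```text
t: 37.82
position: [0.4873, 0.4403, 0.4123]
tcp_rot: [2.176, 2.264, -0.005]
force: [0.9, 0.5, -5.1]
finger_gap: 0.144
```

Call:
jog_arm(deltas=[[[0,0,-0.1],[0,0,0]],[[0,0,-0.2],[0,0,0]],[[0,0,-0.3],[0,0,0]],[[0,0,-0.4],[0,0,0]],[[0,0,-0.5],[0,0,0]],[[0,0,-0.59],[0,0,0]],[[0,0,-0.67],[0,0,0]],[[0,0,-0.73],[0,0,0]],[[0,0,-0.77],[0,0,0]],[[0,0,-0.79],[0,0,0]]])

```text
t: 38.65
position: [0.4873, 0.4403, 0.3339]
tcp_rot: [2.176, 2.264, -0.005]
force: [-0.3, -0.5, -5.5]
finger_gap: 0.147
```

```bash
python3 o.py
python3 - <<'E'
from h import *
cv2.imwrite('pics/w13.png',manip.get_image('wrist')[:,:,::-1])
cv2.imwrite('pics/s13.png',cv2.resize(manip.get_image('scene')[100:260,300:500,::-1],None,fx=4,fy=3.7))
E
```

```text
38.65 [ 0.6345  0.6074  1.5485 -0.0024  0.9888  0.5964] [0.4873 0.4403 0.3339] F [-0.3492 -0.4551 -5.4955] gap 0.147
[[-0.0394  0.9992 -0.0013]
 [ 0.9992  0.0394 -0.0035]
 [-0.0035 -0.0015 -1.    ]]
```

View pics/s13.png

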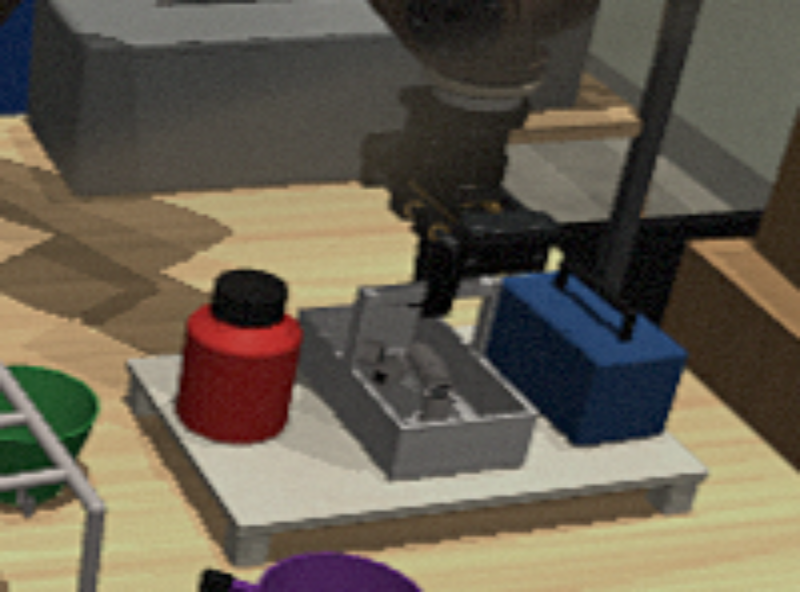

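Call:
jog_arm(deltas=[[[0,0,-0.005],[0,0,0]],[[0,0,-0.01],[0,0,0]],[[0,0,-0.014],[0,0,0]],[[0,0,-0.017],[0,0,0]],[[0,0,-0.02],[0,0,0]],[[0,0,-0.022],[0,0,0]],[[0,0,-0.022],[0,0,0]],[[0,0,-0.022],[0,0,0]],[[0,0,-0.022],[0,0,0]],[[0,0,-0.022],[0,0,0]]])

```text
t: 39.58
position: [0.4873, 0.4403, 0.3323]
tcp_rot: [2.176, 2.264, -0.005]
force: [0.2, -0.2, -5.2]
finger_gap: 0.145
```

Call:
jog_arm(deltas=[[[0,0,-0.003],[0,0,0]],[[0,0,-0.006],[0,0,0]],[[0,0,-0.008],[0,0,0]],[[0,0,-0.01],[0,0,0]],[[0,0,-0.01],[0,0,0]],[[0,0,-0.012],[0,0,0]],[[0,0,-0.012],[0,0,0]],[[0,0,-0.012],[0,0,0]],[[0,0,-0.012],[0,0,0]],[[0,0,-0.012],[0,0,0]]])

```text
t: 40.42
position: [0.4873, 0.4402, 0.3316]
tcp_rot: [2.176, 2.263, -0.004]
force: [-3.5, -5.4, 5.2]
finger_gap: 0.141
```

Call:
jog_arm(deltas=[[[0,0,0],[0,0,0]],[[0,0,0],[0,0,0]],[[0,0,0],[0,0,0]],[[0,0,0],[0,0,0]],[[0,0,0],[0,0,0]],[[0,0,0],[0,0,0]],[[0,0,0],[0,0,0]],[[0,0,0],[0,0,0]],[[0,0,0],[0,0,0]],[[0,0,0],[0,0,0]]], fingers=0.7)

```text
t: 41.25
position: [0.4873, 0.4403, 0.3311]
tcp_rot: [2.176, 2.264, -0.005]
force: [-0.2, 0.3, 0.2]
finger_gap: 0.692
```

Call:
jog_arm(deltas=[[[0,0,0.05],[0,0,0]],[[0,0,0.13],[0,0,0]],[[0,0,0.23],[0,0,0]],[[0,0,0.34],[0,0,0]],[[0,0,0.45],[0,0,0]],[[0,0,0.56],[0,0,0]],[[0,0,0.67],[0,0,0]],[[0,0,0.78],[0,0,0]],[[0,0,0.89],[0,0,0]],[[0,0,0.99],[0,0,0]]])

```text
t: 42.08
position: [0.4873, 0.4402, 0.4314]
tcp_rot: [2.176, 2.264, -0.004]
force: [0.2, -0.7, 0.1]
finger_gap: 0.702
```

Call:
jog_arm(deltas=[[[0,0,0.1],[0,0,0]],[[-0.04,0,0.2],[0,0,0]],[[-0.1,0,0.3],[0,0,0]],[[-0.2,0,0.4],[0,0,0]],[[-0.3,0,0.5],[0,0,0]],[[-0.4,0,0.6],[0,0,0]],[[-0.5,0,0.7],[0,0,0]],[[-0.6,0,0.75],[0,0,0]],[[-0.7,0,0.8],[0,0,0]],[[-0.7,0,0.8],[0,0,0]]])

```text
t: 42.92
position: [0.4154, 0.4404, 0.5114]
tcp_rot: [2.175, 2.265, -0.003]
force: [0.7, 0.5, -0.3]
finger_gap: 0.699
```

```bash
python3 o.py
python3 - <<'E'
from h import *
cv2.imwrite('pics/w14.png',manip.get_image('wrist')[:,:,::-1])
cv2.imwrite('pics/s14.png',manip.get_image('scene')[:,:,::-1])
cv2.imwrite('pics/t14.png',manip.get_image('top')[:,:,::-1])
E
```

```text
42.9167 [ 0.7058  0.3777  1.4573 -0.0017  1.3081  0.6657] [0.4154 0.4404 0.5114] F [ 0.6786  0.4841 -0.3077] gap 0.699
[[-0.0405  0.9992 -0.0001]
 [ 0.9992  0.0405 -0.0023]
 [-0.0023 -0.0002 -1.    ]]
```

View pics/w14.png

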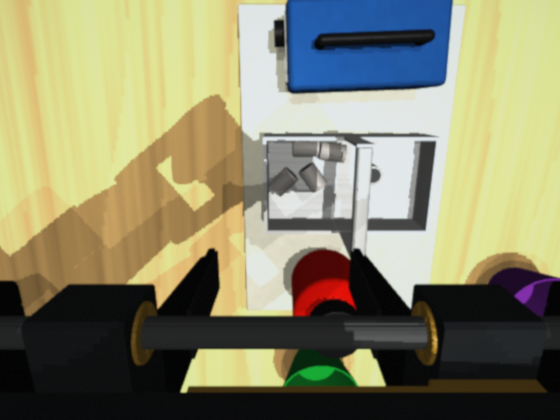

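View pics/s14.png

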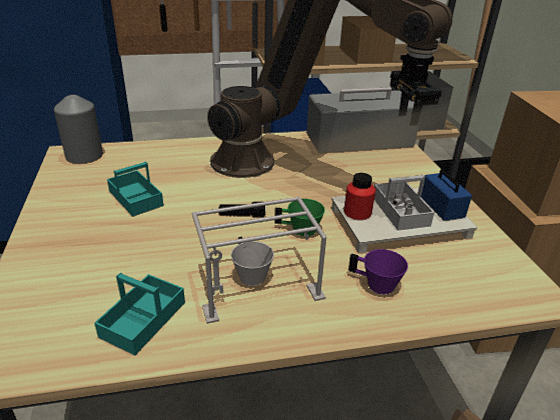

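View pics/t14.png

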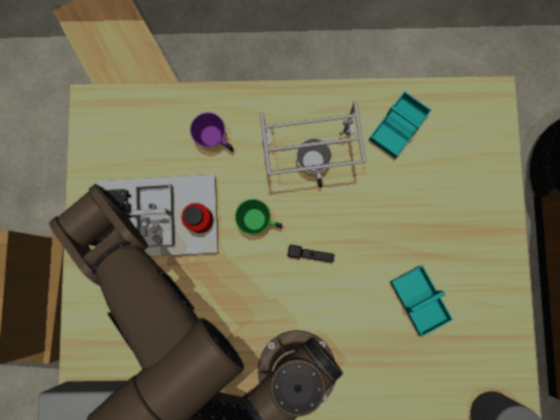

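```bash
python3 -c "
from plant import manip
print(manip.hand_in())"
```

```text
the job is handed in; nothing more can be done
None
```

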